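# Pour the nuts into the bin under the shelf

## Task

Put the loose hex nuts away in the lidded hardware bin that is built in under the low shelf of the bench rack. Gather every nut from the ply board into the metal scoop, tip the bin's loose lid up and lift it off, reach in under the shelf with the scoop and pour the nuts into the bin, without knocking the scoop hard against the rack. Then stand the empty scoop upright on the bench, put the lid back on fully seated, and leave the tape measure and the hardwood block beside the rack alone.

Things in the scene. Friction and masses are not known exactly. Their poses are not given: they have to be found in the camera images.
- nut_0: plain steel hex nut, 27 mm across flats, 31 mm across corners, 15 mm high, 45 g; origin at the centre of its underside, z up through the bore as it lies flat on the ply board at the start, flats square to its own y axis. 3 to 5 of the five nuts are there in a run
- nut_1: plain steel hex nut, 27 mm across flats, 31 mm across corners, 15 mm high, 45 g; origin at the centre of its underside, z up through the bore as it lies flat on the ply board at the start, flats square to its own y axis. 3 to 5 of the five nuts are there in a run
- nut_2: plain steel hex nut, 27 mm across flats, 31 mm across corners, 15 mm high, 45 g; origin at the centre of its underside, z up through the bore as it lies flat on the ply board at the start, flats square to its own y axis. 3 to 5 of the five nuts are there in a run
- nut_3: plain steel hex nut, 27 mm across flats, 31 mm across corners, 15 mm high, 45 g; origin at the centre of its underside, z up through the bore as it lies flat on the ply board at the start, flats square to its own y axis. 3 to 5 of the five nuts are there in a run
- nut_4: plain steel hex nut, 27 mm across flats, 31 mm across corners, 15 mm high, 45 g; origin at the centre of its underside, z up through the bore as it lies flat on the ply board at the start, flats square to its own y axis. 3 to 5 of the five nuts are there in a run
- ply_board: thin ply board 250 x 290 x 6 mm lying on the bench to the robot's right, on which the nuts lie; fixed; origin at the centre of its underside
- scoop: sheet-metal hardware scoop, 180 g, standing on the bench to the robot's left: flat floor 115 mm long (x) and 108 mm wide (y), 3 mm thick, 102 mm wide inside; back wall 40 mm high at -x, side walls 40 mm high for the rear 35 mm and falling from there to 10 mm at the nose; open at the nose (+x), so the nuts slide out when the nose is tipped down by some 30 to 40 degrees. Origin at the centre of its underside, z up. Nuts slide easily in it: friction about 0.3
- scoop_handle (a point): grip point of the scoop's wooden handle, 105 mm behind the scoop's origin and 46 mm above its underside; the handle is a bar along the scoop's x axis, 18 mm wide (y), 26 mm high, and runs from the back wall 105 mm backward (from 62 to 167 mm behind the origin)
- scoop_nose (a point): middle of the scoop's open front edge, underside, 57.5 mm ahead of its origin
- rack: wooden bench-top rack, 150 mm deep (x) and 335 mm wide (y), fixed; origin at the centre of its underside, its open front faces -x (the robot). A shelf board 16 mm thick runs across at 155 mm to 171 mm above the bench, flush with the front, with a glue bottle, a jar and a roll of masking tape on its rear half; the right bay holds the built-in bin with the lid, the left bay a sanding block
- bin_mouth (a point): centre of the bin's mouth, level with its rim, 70 mm above the bench; axes as the rack's. The mouth is 114 mm deep (x) by 160 mm wide (y), its walls are 12 mm thick, and the bin's front face is flush with the rack's front, 69 mm in front of this point. The shelf is 85 mm above the rim and covers the whole bin
- bin_floor (a point): centre of the bin's inner floor, 62 mm under its mouth
- shelf_edge (a point): middle of the lower front edge of the shelf board over the bin
- lid: loose ply lid of the bin, 140 g: an 8 mm flange 126 mm (x) by 178 mm (y) that rests on the rim, with a 6 mm locating panel 106 x 152 mm under it that drops into the mouth with 4 mm of play all round. Origin at the centre of the panel's underside; fully seated, the origin is 6 mm below point bin_mouth. x points to the rear of the bin, z up; the handle points to -x
- lid_handle (a point): grip point of the lid's batten handle: a dark wooden bar along the lid's x axis, 22 mm wide (y) and 20 mm high, standing on top of the flange and projecting 75 mm in front of it (from 63 to 138 mm before the lid's origin); this point is 116 mm before the lid's origin and 24 mm above it, in the middle of the bar's height. When the lid is seated, this point is 47 mm in front of the rack and the space below and beside the bar is free
- tape_measure: black and yellow tape measure, 38 x 86 x 70 mm, standing on the bench right of the rack; bystander
- hardwood_block: block of brown hardwood, 50 x 85 x 40 mm, on the bench left of the rack; bystander

How it is judged:
On the way, in this order (a step that is already met when the one before it is completed fails the run):
1. every nut lies in the scoop (x of nut_0 in the frame of scoop between -0.058 and 0.056 m and y of nut_0 in the frame of scoop between -0.052 and 0.052 m and z of nut_0 in the frame of scoop between 0 and 0.045 m and x of nut_1 in the frame of scoop between -0.058 and 0.056 m and y of nut_1 in the frame of scoop between -0.052 and 0.052 m and z of nut_1 in the frame of scoop between 0 and 0.045 m and x of nut_2 in the frame of scoop between -0.058 and 0.056 m and y of nut_2 in the frame of scoop between -0.052 and 0.052 m and z of nut_2 in the frame of scoop between 0 and 0.045 m and x of nut_3 in the frame of scoop between -0.058 and 0.056 m and y of nut_3 in the frame of scoop between -0.052 and 0.052 m and z of nut_3 in the frame of scoop between 0 and 0.045 m and x of nut_4 in the frame of scoop between -0.058 and 0.056 m and y of nut_4 in the frame of scoop between -0.052 and 0.052 m and z of nut_4 in the frame of scoop between 0 and 0.045 m), for 0.2 s.
2. the scoop is tipped with its nose in over the bin's mouth, under the shelf (angle between scoop's own z axis and vertical above 0.25 rad and x of scoop_nose in the frame of bin_mouth between -0.067 and 0.06 m and y of scoop_nose in the frame of bin_mouth between -0.085 and 0.085 m and z of scoop_nose in the frame of bin_mouth between -0.06 and 0.08 m), for 0.05 s.
3. every nut lies in the bin (x of nut_0 in the frame of bin_floor between -0.059 and 0.059 m and y of nut_0 in the frame of bin_floor between -0.082 and 0.082 m and z of nut_0 in the frame of bin_floor between -0.003 and 0.058 m and x of nut_1 in the frame of bin_floor between -0.059 and 0.059 m and y of nut_1 in the frame of bin_floor between -0.082 and 0.082 m and z of nut_1 in the frame of bin_floor between -0.003 and 0.058 m and x of nut_2 in the frame of bin_floor between -0.059 and 0.059 m and y of nut_2 in the frame of bin_floor between -0.082 and 0.082 m and z of nut_2 in the frame of bin_floor between -0.003 and 0.058 m and x of nut_3 in the frame of bin_floor between -0.059 and 0.059 m and y of nut_3 in the frame of bin_floor between -0.082 and 0.082 m and z of nut_3 in the frame of bin_floor between -0.003 and 0.058 m and x of nut_4 in the frame of bin_floor between -0.059 and 0.059 m and y of nut_4 in the frame of bin_floor between -0.082 and 0.082 m and z of nut_4 in the frame of bin_floor between -0.003 and 0.058 m), for 0.2 s.
At the end, for the whole second after the job is handed in: every nut present lies in the bin below its rim; the lid is seated (origin within 9 mm of the mouth centre, 3 to 9 mm below the rim, level within 0.04 rad, square within 0.12 rad); the scoop stands upright within 0.08 rad on bench or board, at rest (all of step 3 and horizontal distance between lid and bin_mouth below 0.009 m and z of lid in the frame of bin_mouth between -0.009 and -0.003 m and angle between lid's own z axis and vertical below 0.04 rad and angle between the x axis of lid and the x axis of rack, either way round below 0.12 rad and angle between scoop's own z axis and vertical below 0.08 rad and height (world z) of scoop between -0.005 and 0.016 m and linear speed of each of scoop, lid below 0.02 m/s); the robot touches nothing.
It fails at once if the scoop is knocked against the rack with more than 25 N (contact force between scoop and rack above 25 N).
It fails at once if the tape measure or the hardwood block is moved by more than 20 mm (distance of any of tape_measure, hardwood_block from where it was at the start of the episode above 0.02 m).
It fails at once if a nut falls off the bench (height (world z) of any of nut_0, nut_1, nut_2, nut_3, nut_4 below -0.1 m).
Of nut_0, nut_1, nut_2, nut_3, nut_4 only 3 to 5 are there at a start; the rules pass over those that are not, and their reading is None.
At some moment in a run one of nut_0, nut_1, nut_2, nut_3, nut_4, scoop may be knocked a few centimetres aside while the robot is not near it.
It also fails if it takes over 210 s, if anything falls off the work surface, if the arm or the gripper's body presses on something with over 40 N, if the wrist force passes 120 N, or if a joint passes its speed limit or range.

## Robot

A 6-joint arm with a two-finger parallel gripper is mounted at the origin on a cart in front of the work surface, level with it; the furniture and walls round the work are solid. World frame = base frame: x ahead of the robot, y to its left, z up, the work surface at z = 0. Lengths are in m, angles in rad, forces in N, time in s.
With the tool pointing down it reaches from about 0.3 to 0.85 m from the base axis. Payload 5.4 kg.
Tool frame: the origin (TCP) lies on the centre line of the jaws, within the pads' length; the fingertips stand 25 mm ahead of it and the grasp point (between the pads) lies 6 mm ahead of it (ctrl.tip_extent is the distance from the TCP to the fingertips, in m); z points along the fingers, y is the line along which they close (so a half turn about z gives the same grasp; the last joint's range is limited). The gripper opens to 85 mm and grips with 20 to 120 N. Pads are 22 mm wide; open, the fingers measure 114 mm over their backs; the gripper's body (76 mm by 85 mm) begins 54 mm behind the grasp point. The pads swing forward as they close: fully open they stand 13 mm farther back than shut.
Start: joints at [-1.362, 0.158, 1.597, -0, 1.386, -0.21], TCP at [0.234, -0.525, 0.256] pointing down, gripper open.
Joint ranges: [-2.91, 2.91], [-0.94, 2.29], [0.18, 2.7], [-1.29, 4.43], [0.17, 2.64], [-3, 3]. Speed limits (rad/s): [2.57, 2.57, 3.14, 3.14, 3.14, 3.14].

## Interface

Orientations are given as a unit quaternion [x, y, z, w].
In Python, from cell import ctrl gives the robot as it stands.
- The arm moves only by the tool jog_arm, never from a script. Its argument "motion" is a list of rows, each an object of numbers: "dx", "dy", "dz": the shift along the world's x, y, z in units of 40 mm (1.0 is 40 mm); "ax", "ay", "az": the turn, a rotation vector about the world's x, y, z in units of 5 degrees (1.0 is 5 degrees); "fingers": the finger opening in mm, from 0 to 85.4. A call has 1 to 12 rows; each row shifts and turns the commanded pose from where the row before left it; what a row does not reach is not made up. A row lasts 1/8 s, in which the tool goes at most 62.5 mm and 10.7 degrees, less where a joint would pass 70% of its speed; a pose out of reach is approached as far as the arm can. A call is refused whole if a number of a shift passes 1 or a number of a turn 1, either way. A call with a gripper value outside its range is refused whole. The fingers move at their own pace and stop on an object; "squeeze" is the grip in N (left out, the last holds). Time passes only in rows, so rows that do not move let the fingers close. It gives the time, the measured TCP pose, the force, the opening and the grip force at its end, in the units of the state.
- ctrl.get_obs(): the state, without advancing time (a new reading comes with each control period).
- ctrl.get_image(name): name is "scene" or "top"; returns a dict with "pixels" (480x640x3 uint8, red, green, blue), "intrinsics" (3x3 intrinsics, pixels), "dist_coeffs" ([k1, k2, p1, p2, k3] as OpenCV has them; the pictures are not rectified), "extrinsics" (4x4, takes a point from world to camera coordinates). Camera axes: x right, y up, looking along -z (the intrinsics and any distortion apply to the point x, -y, -z); pixel columns grow to the right and rows downward; lengths in m; the calibration is good to about 2 mm. A picture is of the moment at which its call begins. There is no depth.
- ctrl.close_job(): hands the job in; it is judged then, once.
Trained networks look in a picture, given as the dict that the camera call returned (one of the last four; its "shot" number tells which), for a name from the list of things; names that differ only in an ending like _2 or _b are one class to them, and where a whole thing is asked for, a point or a joint stands for the part that bears it (a point fixed in the world has none). Each returns a list of dicts, best first, with "confidence" (0 to 1); they miss things now and then, are a little off and sometimes report something else, mostly with a low value. They report only what shows in the picture. A call takes as long as a camera call.
- ctrl.recognise(picture, label): "extent" ([left, top, width, height] in pixels, round what is visible of it).
- ctrl.spot_point(picture, label): "uv" ([column, row] in pixels: a listed point, or the origin of a listed thing).
The state is a dict: "clock": time; "joints": joint angles; "joint_vel": joint speeds; "tau": joint torques, N m; "eef_pos": TCP position; "ee_rot": TCP orientation; "force": force on the tool from outside, world axes, zero at the start; "moment": the same for the moment, N m; "width": finger opening in m; "grip_force": force on a finger pad.
Only numpy, scipy, OpenCV 4.12 (cv2) and the standard library are available. Lean on these libraries where they do the work, as an engineer would, in place of code of your own. Each camera call takes 0.05 s, during which the arm holds its last target. There are 200 camera calls.

## Working session

There is one attempt and no reset: what is moved stays moved. The work goes in short steps, Python scripts to look and compute and a tool call to move; the robot and the scene stay as the last step left them, time stands still between calls to the robot, and variables do not carry over. Pictures are saved under pics/ and viewed, at most 14 in all, crops included, and the job is handed in when it is done.

Besides the shell and the picture viewer there is one more tool, called after "Call:" as name([rows], argument=value, ...), one row to a line, values as JSON. jog_arm: Moves the arm, as the interface text tells. Its arguments: {"type":"object","properties":{"motion":{"type":"array"},"squeeze":{"type":"number"}},"required":["motion"]}

```bash
ls; mkdir -p pics; cat > h.py <<'E'
import numpy as np, cv2
from cell import ctrl
from scipy.spatial.transform import Rotation as R
def pix2ray(im,uv):
    K=np.array(im["intrinsics"],float);d=np.array(im["dist_coeffs"],float);T=np.array(im["extrinsics"],float)
    p=cv2.undistortPoints(np.array([[uv]],float),K,d)[0,0]
    r=T[:3,:3].T@np.array([p[0],-p[1],-1.0]);c=-T[:3,:3].T@T[:3,3]
    return c,r
def at_z(im,uv,z):
    c,r=pix2ray(im,uv);return c+r*(z-c[2])/r[2]
def proj(im,P):
    T=np.array(im["extrinsics"],float);q=T[:3,:3]@np.array(P,float)+T[:3,3]
    q=q*[1,-1,-1]
    return cv2.projectPoints(q[None],np.zeros(3),np.zeros(3),np.array(im["intrinsics"],float),np.array(im["dist_coeffs"],float))[0][0,0]
def save(im,n): cv2.imwrite("pics/"+n+".png",cv2.cvtColor(im["pixels"],cv2.COLOR_RGB2BGR))
E
python3 - <<'E'
from h import *
o=ctrl.get_obs();print({k:np.round(v,3) for k,v in o.items()},ctrl.tip_extent)
for n in("top","scene"):
    im=ctrl.get_image(n);save(im,n+"0")
    c,_=pix2ray(im,[320,240]);print(n,"cam",c.round(3))
    for l,z in(("nut_0",0.006),("scoop",0),("scoop_handle",.046),("scoop_nose",0),("bin_mouth",.07),("shelf_edge",.155),("lid_handle",.088),("lid",.064),("rack",0),("tape_measure",0),("hardwood_block",0)):
        for d in ctrl.spot_point(im,l)[:7 if "nut" in l else 1]:
            print(l,np.round(d["uv"]),round(d["confidence"],2),at_z(im,d["uv"],z).round(4))
E
```

```text
pics
{'clock': np.float64(0.0), 'joints': array([-1.362,  0.159,  1.598,  0.   ,  1.386, -0.21 ]), 'joint_vel': array([ 0.   , -0.001, -0.001,  0.003, -0.002, -0.001]), 'tau': array([-1.0000e-03, -3.9601e+01, -3.3142e+01, -0.0000e+00,  8.0000e-03,
       -0.0000e+00]), 'eef_pos': array([ 0.234, -0.525,  0.255]), 'ee_rot': array([ 0.978,  0.208,  0.   , -0.001]), 'force': array([-0.414, -1.308,  0.697]), 'moment': array([-0.012, -0.008, -0.042]), 'grip_force': np.float64(0.0), 'width': np.float64(0.085)} 0.025
top cam [ 0.355 -0.017  1.143]
nut_0 [453. 274.] 0.7 [ 0.5036 -0.3474  0.006 ]
nut_0 [442. 318.] 0.68 [ 0.3916 -0.3179  0.006 ]
nut_0 [480. 313.] 0.63 [ 0.406 -0.412  0.006]
nut_0 [413. 314.] 0.59 [ 0.4009 -0.2451  0.006 ]
nut_0 [483. 274.] 0.45 [ 0.5065 -0.4249  0.006 ]
scoop [174. 263.] 0.94 [0.5133 0.3641 0.    ]
scoop_handle [193. 299.] 0.74 [0.4202 0.2965 0.046 ]
scoop_nose [164. 244.] 0.7 [0.561  0.3968 0.    ]
shelf_edge [313. 207.] 0.72 [0.6274 0.0089 0.155 ]
lid_handle [311. 231.] 0.87 [0.5863 0.0145 0.088 ]
tape_measure [444. 318.] 0.52 [ 0.3929 -0.323   0.    ]
hardwood_block [185. 192.] 0.71 [0.7016 0.3545 0.    ]
scene cam [1.495 0.31  0.621]
nut_0 [220. 221.] 0.61 [ 0.3976 -0.4094  0.006 ]
nut_0 [196. 238.] 0.54 [ 0.5228 -0.4189  0.006 ]
nut_0 [242. 223.] 0.5 [ 0.3955 -0.334   0.006 ]
nut_0 [221. 240.] 0.41 [ 0.5142 -0.3414  0.006 ]
scoop [472. 284.] 0.7 [0.5264 0.3683 0.    ]
scoop_handle [449. 245.] 0.57 [0.4242 0.2995 0.046 ]
scoop_nose [485. 293.] 0.78 [0.5567 0.4013 0.    ]
shelf_edge [320. 227.] 0.73 [0.6277 0.0097 0.155 ]
rack [334. 310.] 0.87 [0.7224 0.0713 0.    ]
tape_measure [220. 273.] 0.6 [ 0.6631 -0.259   0.    ]
hardwood_block [462. 328.] 0.97 [0.7037 0.3536 0.    ]
```

View pics/top0.png

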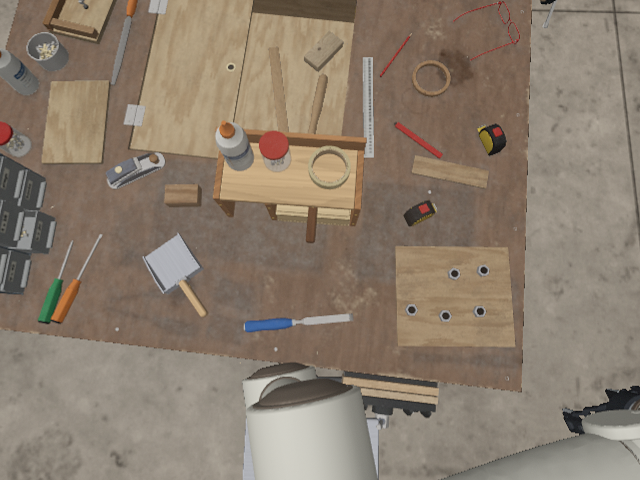

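View pics/scene0.png

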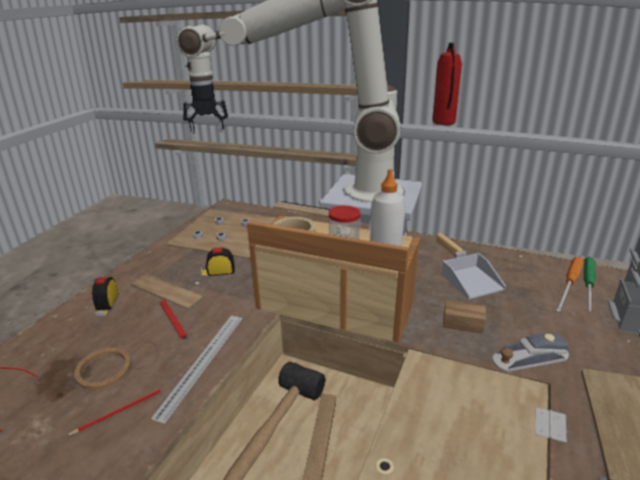

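Top view: five nuts at (453,273), (484,271), (411,310), (445,316), (480,311). The scoop is at (172,263), with its handle pointing down-right to (205,315). The lid handle is at (311,223) and the tape measure at (420,212). The scene view agrees. I'll fetch the scoop and set it next to the board.

Call:
jog_arm([
  {"dx": 0.25, "dy": 1, "az": 0.6},
  {"dx": 0.25, "dy": 1, "az": 0.6},
  {"dx": 0.25, "dy": 1, "az": 0.6},
  {"dx": 0.25, "dy": 1, "az": 0.7},
  {"dx": 0.25, "dy": 1},
  {"dx": 0.25, "dy": 1},
  {"dx": 0.25, "dy": 1},
  {"dx": 0.25, "dy": 1},
  {"dx": 0.25, "dy": 1},
  {"dx": 0.25, "dy": 1},
  {"dx": 0.25, "dy": 1},
  {"dx": 0.25, "dy": 1},
], squeeze=110)

```text
invalid input
```

Call:
jog_arm([
  {"dx": 0.2, "dy": 1, "ax": 0.6, "ay": -0.8},
  {"dx": 0.2, "dy": 1, "ax": 0.6, "ay": -0.8},
  {"dx": 0.2, "dy": 1, "ax": 0.6, "ay": -0.8},
  {"dx": 0.2, "dy": 1, "ax": 0.6, "ay": -0.8},
  {"dx": 0.2, "dy": 1, "dz": -0.5},
  {"dx": 0.2, "dy": 1, "dz": -0.5},
  {"dx": 0.2, "dy": 1, "dz": -0.5},
  {"dx": 0.2, "dy": 1, "dz": -0.5},
  {"dy": 0.3},
  {},
])

```text
invalid input
```

```bash
cat >> h.py <<'E'
def pose():
    o=ctrl.get_obs();M=R.from_quat(o["ee_rot"]).as_matrix()
    print("t",round(float(o["clock"]),2),"tcp",o["eef_pos"].round(4),"toolz",M[:,2].round(3),"tooly ang",round(float(np.degrees(np.arctan2(M[1,1],M[0,1]))),1),"w",round(float(o["width"]),4),"F",o["force"].round(1),"g",round(float(o["grip_force"]),1))
    return o,M
def pts(l,z,k=1,cams=("top","scene")):
    for n in cams:
        im=ctrl.get_image(n)
        for ll,zz in zip(l,z):
            for d in ctrl.spot_point(im,ll)[:k]: print(n,ll,np.round(d["uv"],1),round(d["confidence"],2),at_z(im,d["uv"],zz).round(4))
        yield im
E
python3 - <<'E'
from h import *
pose()
for im in pts(["scoop","scoop_handle","scoop_nose"],[0,.046,0]): pass
save(im,"s1")
E
```

```text
t 1.2 tcp [ 0.2338 -0.5253  0.2563] toolz [ 0.  0. -1.] tooly ang -66.0 w 0.0853 F [-0.1  0.1 -0.6] g 0.0
top scoop [174.3 263.8] 0.91 [0.5104 0.3641 0.    ]
top scoop_handle [191.9 299.4] 0.89 [0.4185 0.2981 0.046 ]
top scoop_nose [162.6 247.4] 0.64 [0.5522 0.3983 0.    ]
scene scoop [469.9 283.1] 0.77 [0.5219 0.3635 0.    ]
scene scoop_handle [449.6 244.5] 0.95 [0.4209 0.3009 0.046 ]
scene scoop_nose [488.6 293.4] 0.8 [0.5545 0.4088 0.    ]
```

Call:
jog_arm([
  {"dx": 0.25, "dy": 1, "dz": 0, "ax": 0, "ay": 0, "az": 0.6, "fingers": 85},
], squeeze=110)

```text
clock: 1.72
eef_pos: [0.2432, -0.4863, 0.2562]
ee_rot: [0.972, 0.233, -0.0, 0.0]
force: [0.0, 0.9, -1.3]
width: 0.085
grip_force: 0.0
```

Call:
jog_arm([
  {"dx": 0.25, "dy": 1, "dz": 0, "ax": 0, "ay": 0, "az": 0.6, "fingers": 85},
  {"dx": 0.25, "dy": 1, "dz": 0, "ax": 0, "ay": 0, "az": 0.6, "fingers": 85},
  {"dx": 0.25, "dy": 1, "dz": 0, "ax": 0, "ay": 0, "az": 0.7, "fingers": 85},
  {"dx": 0.25, "dy": 1, "dz": 0, "ax": 0, "ay": 0, "az": 0, "fingers": 85},
  {"dx": 0.25, "dy": 1, "dz": 0, "ax": 0, "ay": 0, "az": 0, "fingers": 85},
  {"dx": 0.25, "dy": 1, "dz": 0, "ax": 0, "ay": 0, "az": 0, "fingers": 85},
  {"dx": 0.25, "dy": 1, "dz": 0, "ax": 0, "ay": 0, "az": 0, "fingers": 85},
  {"dx": 0.25, "dy": 1, "dz": 0, "ax": 0, "ay": 0, "az": 0, "fingers": 85},
  {"dx": 0.25, "dy": 1, "dz": 0, "ax": 0, "ay": 0, "az": 0, "fingers": 85},
  {"dx": 0.25, "dy": 1, "dz": 0, "ax": 0, "ay": 0, "az": 0, "fingers": 85},
  {"dx": 0.25, "dy": 1, "dz": 0, "ax": 0, "ay": 0, "az": 0, "fingers": 85},
  {"dx": 0.25, "dy": 1, "dz": 0, "ax": 0, "ay": 0, "az": 0, "fingers": 85},
], squeeze=110)

```text
clock: 3.22
eef_pos: [0.364, -0.004, 0.2566]
ee_rot: [0.95, 0.313, 0.0, 0.0]
force: [0.9, 0.5, -0.3]
width: 0.0849
grip_force: 0.0
```

Call:
jog_arm([
  {"dx": 0.25, "dy": 1, "dz": 0, "ax": 0.6, "ay": -0.8, "az": 0, "fingers": 60},
  {"dx": 0.25, "dy": 1, "dz": 0, "ax": 0.6, "ay": -0.8, "az": 0, "fingers": 60},
  {"dx": 0.25, "dy": 1, "dz": -0.5, "ax": 0.6, "ay": -0.8, "az": 0, "fingers": 60},
  {"dx": 0.25, "dy": 1, "dz": -0.5, "ax": 0.6, "ay": -0.8, "az": 0, "fingers": 60},
  {"dx": 0.25, "dy": 1, "dz": -0.5, "ax": 0, "ay": 0, "az": 0, "fingers": 60},
  {"dx": 0.25, "dy": 1, "dz": -0.5, "ax": 0, "ay": 0, "az": 0, "fingers": 60},
  {"dx": 0.25, "dy": 1, "dz": -0.5, "ax": 0, "ay": 0, "az": 0, "fingers": 60},
  {"dx": 0.1, "dy": 0.8, "dz": 0, "ax": 0, "ay": 0, "az": 0, "fingers": 60},
  {"dx": 0, "dy": 0, "dz": 0, "ax": 0, "ay": 0, "az": 0, "fingers": 60},
])

```text
clock: 4.35
eef_pos: [0.4375, 0.3083, 0.1561]
ee_rot: [0.935, 0.31, 0.164, -0.056]
force: [0.3, -0.5, -0.9]
width: 0.0597
grip_force: 0.0
```

```bash
python3 - <<'E'
from h import *
pose();print(ctrl.get_obs()["joints"].round(2))
save(ctrl.get_image("top"),"t1")
E
```

```text
t 4.35 tcp [0.4375 0.3083 0.1561] toolz [ 0.273  0.206 -0.94 ] tooly ang -53.3 w 0.0597 F [ 0.3 -0.5 -0.9] g 0.0
[ 0.33 -0.07  2.08  0.15  0.81  1.18]
```

Call:
jog_arm([
  {"dx": -0.15, "dy": -0.03, "dz": -0.5, "ax": 0, "ay": 0, "az": 0, "fingers": 60},
  {"dx": 0, "dy": 0, "dz": -0.7, "ax": 0, "ay": 0, "az": 0, "fingers": 60},
  {"dx": 0, "dy": 0, "dz": -0.7, "ax": 0, "ay": 0, "az": 0, "fingers": 60},
  {"dx": 0, "dy": 0, "dz": -0.7, "ax": 0, "ay": 0, "az": 0, "fingers": 60},
  {"dx": 0, "dy": 0, "dz": 0, "ax": 0, "ay": 0, "az": 0, "fingers": 60},
  {"dx": 0, "dy": 0, "dz": 0, "ax": 0, "ay": 0, "az": 0, "fingers": 5},
  {"dx": 0, "dy": 0, "dz": 0, "ax": 0, "ay": 0, "az": 0, "fingers": 5},
  {"dx": 0, "dy": 0, "dz": 0, "ax": 0, "ay": 0, "az": 0, "fingers": 5},
  {"dx": 0, "dy": 0, "dz": 0, "ax": 0, "ay": 0, "az": 0, "fingers": 5},
  {"dx": 0, "dy": 0, "dz": 0, "ax": 0, "ay": 0, "az": 0, "fingers": 5},
], squeeze=110)

```text
clock: 5.65
eef_pos: [0.4331, 0.3059, 0.0541]
ee_rot: [0.935, 0.308, 0.166, -0.055]
force: [-2.4, -2.8, 7.1]
width: 0.0165
grip_force: 107.0
```

```bash
python3 - <<'E'
from h import *
pose()
for im in pts(["scoop","scoop_handle","scoop_nose"],[0,.046,0]): save(im,"s2_%d"%im["shot"])
E
```

```text
t 5.65 tcp [0.4331 0.3059 0.0541] toolz [ 0.276  0.206 -0.939] tooly ang -53.5 w 0.0165 F [-2.4 -2.8  7.1] g 107.0
top scoop [173.6 264.2] 0.64 [0.5093 0.3658 0.    ]
top scoop_handle [190.5 294.5] 0.94 [0.4302 0.3025 0.046 ]
top scoop_nose [163.5 245.2] 0.59 [0.5581 0.3965 0.    ]
scene scoop [469.3 283.1] 0.56 [0.5223 0.3621 0.    ]
scene scoop_handle [448.6 243.5] 0.65 [0.4161 0.2979 0.046 ]
scene scoop_nose [486.8 291.3] 0.86 [0.5466 0.4046 0.    ]
```

Call:
jog_arm([
  {"dx": 0, "dy": 0, "dz": 0.8, "ax": 0, "ay": 0, "az": 0, "fingers": 5},
  {"dx": -0.6, "dy": -0.3, "dz": 0.8, "ax": 0, "ay": 0, "az": -0.5, "fingers": 5},
  {"dx": -0.6, "dy": -0.7, "dz": 0.4, "ax": 0, "ay": 0, "az": -0.8, "fingers": 5},
  {"dx": -0.4, "dy": -1, "dz": 0, "ax": 0, "ay": 0, "az": -1, "fingers": 5},
  {"dx": 0, "dy": -1, "dz": 0, "ax": 0, "ay": 0, "az": -1, "fingers": 5},
  {"dx": 0, "dy": -1, "dz": 0, "ax": 0, "ay": 0, "az": -1, "fingers": 5},
  {"dx": 0, "dy": -1, "dz": 0, "ax": 0, "ay": 0, "az": -1, "fingers": 5},
  {"dx": 0, "dy": -1, "dz": 0, "ax": 0, "ay": 0, "az": -1, "fingers": 5},
  {"dx": 0, "dy": -1, "dz": 0, "ax": 0, "ay": 0, "az": -1, "fingers": 5},
  {"dx": 0, "dy": -1, "dz": 0, "ax": 0, "ay": 0, "az": 0, "fingers": 5},
  {"dx": 0.3, "dy": -1, "dz": 0, "ax": 0, "ay": 0, "az": 0, "fingers": 5},
  {"dx": 0.5, "dy": -1, "dz": 0, "ax": 0, "ay": 0, "az": 0, "fingers": 5},
])

```text
clock: 7.55
eef_pos: [0.3999, -0.0962, 0.1327]
ee_rot: [0.985, -0.0, 0.174, -0.001]
force: [0.5, 0.5, -1.3]
width: 0.0166
grip_force: 107.6
```

Call:
jog_arm([
  {"dx": 0, "dy": -1, "dz": 0, "ax": 0, "ay": 0, "az": 0, "fingers": 5},
  {"dx": 0, "dy": 0, "dz": 0, "ax": 0, "ay": 0, "az": 0, "fingers": 5},
])

```text
clock: 7.8
eef_pos: [0.3999, -0.137, 0.133]
ee_rot: [0.985, -0.002, 0.174, -0.0]
force: [-0.1, 0.3, -0.4]
width: 0.0161
grip_force: 108.0
```

```bash
python3 - <<'E'
from h import *
pose()
im=ctrl.get_image("scene");save(im,"s3")
E
```

```text
t 7.8 tcp [ 0.3999 -0.137   0.133 ] toolz [ 0.342 -0.    -0.94 ] tooly ang -90.2 w 0.0161 F [-0.1  0.3 -0.4] g 108.0
```

View pics/s3.png

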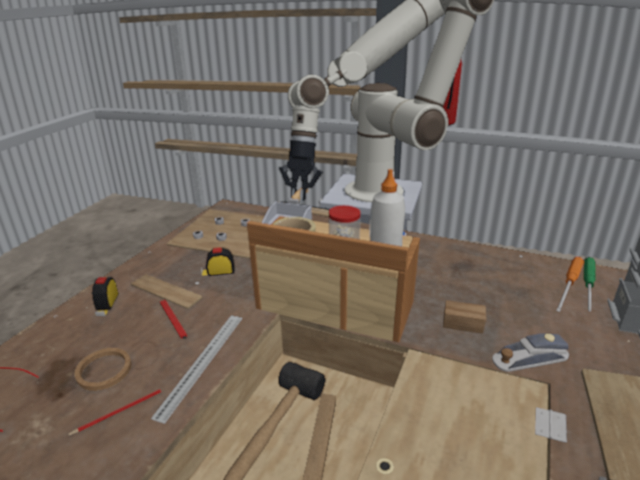

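Call:
jog_arm([
  {"dx": 0, "dy": 0, "dz": -0.9, "ax": 0, "ay": 0, "az": 0, "fingers": 5},
  {"dx": 0, "dy": 0, "dz": -0.6, "ax": 0, "ay": 0, "az": 0, "fingers": 5},
  {"dx": 0, "dy": 0, "dz": -0.35, "ax": 0, "ay": 0, "az": 0, "fingers": 5},
  {"dx": 0, "dy": 0, "dz": -0.13, "ax": 0, "ay": 0, "az": 0, "fingers": 5},
  {"dx": 0, "dy": 0, "dz": 0, "ax": 0, "ay": 0, "az": 0, "fingers": 5},
  {"dx": 0, "dy": 0, "dz": 0, "ax": 0, "ay": 0, "az": 0, "fingers": 55},
  {"dx": 0, "dy": 0, "dz": 0, "ax": 0, "ay": 0, "az": 0, "fingers": 55},
  {"dx": 0, "dy": 0, "dz": 0, "ax": 0, "ay": 0, "az": 0, "fingers": 55},
  {"dx": 0, "dy": 0, "dz": 1, "ax": 0, "ay": 0, "az": 0, "fingers": 50},
  {"dx": 0, "dy": 0, "dz": 1, "ax": 0, "ay": 1, "az": 0, "fingers": 50},
  {"dx": 0, "dy": -1, "dz": 0, "ax": 0, "ay": 1, "az": 0, "fingers": 50},
  {"dx": 0, "dy": -1, "dz": 0, "ax": 0, "ay": 1, "az": 0, "fingers": 50},
])

```text
clock: 9.35
eef_pos: [0.4003, -0.2158, 0.1342]
ee_rot: [0.999, 0.0, 0.043, -0.0]
force: [0.5, -0.2, -0.1]
width: 0.0503
grip_force: 0.0
```

Call:
jog_arm([
  {"dx": 0, "dy": -1, "dz": 0, "ax": 0, "ay": 1, "az": 0, "fingers": 50},
  {"dx": 0, "dy": -1, "dz": 0, "ax": 0, "ay": 0, "az": 0, "fingers": 50},
  {"dx": 0, "dy": -1, "dz": 0, "ax": 0, "ay": 0, "az": 0, "fingers": 50},
  {"dx": 0, "dy": 0, "dz": 0, "ax": 0, "ay": 0, "az": 0, "fingers": 50},
])

```text
clock: 9.85
eef_pos: [0.3997, -0.3369, 0.1332]
ee_rot: [1.0, -0.002, 0.0, -0.001]
force: [-0.0, -0.5, -0.6]
width: 0.0504
grip_force: 0.0
```

```bash
python3 - <<'E'
from h import *
pose()
for im in pts(["nut_0","scoop","scoop_handle","scoop_nose"],[0.0135,0,.046,0],6): save(im,"s4_%d"%im["shot"]);print(im["shot"])
# refine nuts in top view: dark bore centroid
im=ctrl.get_image("top");g=cv2.cvtColor(im["pixels"],cv2.COLOR_RGB2GRAY)
crop=im["pixels"][190:370,300:540];cv2.imwrite("pics/c4.png",cv2.resize(crop[:,:,::-1],None,fx=3.3,fy=3.3,interpolation=cv2.INTER_CUBIC))
E
```

```text
t 9.85 tcp [ 0.3997 -0.3369  0.1332] toolz [ 0.     0.001 -1.   ] tooly ang -90.2 w 0.0504 F [-0.  -0.5 -0.6] g 0.0
top nut_0 [412.6 309.2] 0.61 [ 0.4114 -0.2427  0.0135]
top nut_0 [479.9 270.3] 0.59 [ 0.5134 -0.414   0.0135]
top nut_0 [455.5 275.3] 0.55 [ 0.499  -0.3519  0.0135]
top nut_0 [443.4 318.2] 0.47 [ 0.3914 -0.3186  0.0135]
top scoop [367.2 271.5] 0.77 [ 0.5042 -0.1306  0.    ]
top scoop [184.7 193.8] 0.47 [0.6977 0.3539 0.    ]
top scoop_handle [368.2 317.3] 0.82 [ 0.3875 -0.1293  0.046 ]
top scoop_nose [369.  249.7] 0.68 [ 0.5609 -0.1348  0.    ]
9
scene nut_0 [195.6 235.5] 0.59 [ 0.5217 -0.4215  0.0135]
scene nut_0 [240.9 224.6] 0.56 [ 0.4171 -0.3243  0.0135]
scene nut_0 [221.6 237.7] 0.54 [ 0.5111 -0.3387  0.0135]
scene scoop_handle [298.  219.9] 0.61 [ 0.3974 -0.1404  0.046 ]
scene scoop_nose [464.  322.2] 0.26 [0.6827 0.3569 0.    ]
10
```

View pics/c4.png

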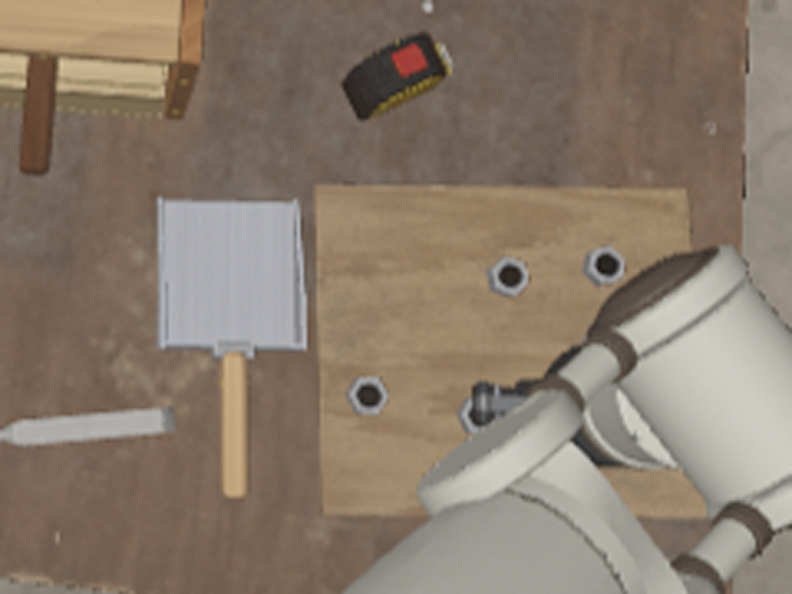

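Crop: the scoop sits level left of the board, with its nose at (230,200). Nuts show at crop (368,395), (508,276) and (605,265), with one partly under the gripper at (470,410). Next I'll get nut centres by colour segmentation.

```bash
cat > nuts.py <<'E'
from h import *
def nuts(px,im,guess):
    out=[]
    for u,v in guess:
        x0,y0=int(u)-9,int(v)-9
        w=px[y0:y0+19,x0:x0+19].astype(int)
        m=(w[:,:,0]-w[:,:,2]<22).astype(np.uint8)
        n,l,s,c=cv2.connectedComponentsWithStats(m)
        k=1+np.argmax(s[1:,4]);uv=c[k]+[x0,y0]
        out.append((uv.round(1),int(s[k,4]),at_z(im,uv,.0135).round(4)))
    return out
E
python3 - <<'E'
from nuts import *
im=ctrl.get_image("top")
p0=cv2.imread("pics/top0.png")[:,:,::-1]
for g in nuts(p0,im,[(453,273),(484,271),(411,310),(445,316),(480,311)]): print("t0",*g)
for g in nuts(im["pixels"],im,[(454,274),(483,270),(411,310)]): print("now",*g)
# scoop: bbox corners at floor
for uv,z in(((300+160/3.3,190+199/3.3),.01),((300+296/3.3,190+202/3.3),.01),((300+233/3.3,190+495/3.3),.055),((300+236/3.3,190+350/3.3),.04)): print(at_z(im,uv,z).round(4))
E
```

```text
t0 [453.6 273.4] 114 [ 0.5036 -0.3473  0.0135]
t0 [482.6 270.2] 112 [ 0.5138 -0.4208  0.0135]
t0 [411.  309.4] 116 [ 0.4107 -0.2387  0.0135]
t0 [444.8 315.5] 120 [ 0.3981 -0.3223  0.0135]
t0 [479.1 311.1] 120 [ 0.4113 -0.4075  0.0135]
now [453.6 273.4] 114 [ 0.5036 -0.3473  0.0135]
now [482.6 270.2] 113 [ 0.5137 -0.4207  0.0135]
now [410.9 309.3] 119 [ 0.4109 -0.2385  0.0135]
[ 0.5561 -0.0814  0.01  ]
[ 0.5567 -0.1867  0.01  ]
[ 0.3345 -0.1344  0.055 ]
[ 0.439  -0.1376  0.04  ]
```

Call:
jog_arm([
  {"dx": 0, "dy": 0.36, "dz": -0.8, "ax": 0, "ay": 0, "az": 0, "fingers": 48},
  {"dx": 0, "dy": 0, "dz": -1, "ax": 0, "ay": 0, "az": 0, "fingers": 48},
  {"dx": 0, "dy": 0, "dz": -0.7, "ax": 0, "ay": 0, "az": 0, "fingers": 48},
  {"dx": 0, "dy": 0, "dz": 0, "ax": 0, "ay": 0, "az": 0, "fingers": 48},
  {"dx": 0, "dy": 0, "dz": 0, "ax": 0, "ay": 0, "az": 0, "fingers": 10},
  {"dx": 0, "dy": 0, "dz": 0, "ax": 0, "ay": 0, "az": 0, "fingers": 10},
  {"dx": 0, "dy": 0, "dz": 0, "ax": 0, "ay": 0, "az": 0, "fingers": 10},
  {"dx": 0, "dy": 0, "dz": 0, "ax": 0, "ay": 0, "az": 0, "fingers": 10},
  {"dx": 0, "dy": 0, "dz": 0.8, "ax": 0, "ay": 0, "az": 0, "fingers": 10},
  {"dx": 0, "dy": 0, "dz": 0.9, "ax": 0, "ay": 0, "az": 0, "fingers": 10},
  {"dx": 0, "dy": 0, "dz": 0, "ax": 0, "ay": 0, "az": 0, "fingers": 10},
], squeeze=60)

```text
clock: 11.82
eef_pos: [0.4015, -0.3222, 0.1046]
ee_rot: [1.0, -0.0, 0.002, 0.002]
force: [-0.2, -0.2, -0.3]
width: 0.0269
grip_force: 59.2
```

Call:
jog_arm([
  {"dx": 0.4, "dy": 1, "dz": 0, "ax": 0, "ay": 0, "az": 0, "fingers": 10},
  {"dx": 0.4, "dy": 1, "dz": 0, "ax": 0, "ay": 0, "az": 0, "fingers": 10},
  {"dx": 0.4, "dy": 1, "dz": 0, "ax": 0, "ay": 0, "az": 0, "fingers": 10},
  {"dx": 0.4, "dy": 1, "dz": 0, "ax": 0, "ay": 0, "az": 0, "fingers": 10},
  {"dx": 0, "dy": 1, "dz": 0, "ax": 0, "ay": 0, "az": 0, "fingers": 10},
  {"dx": 0, "dy": 0.08, "dz": -0.8, "ax": 0, "ay": 0, "az": 0, "fingers": 10},
  {"dx": 0, "dy": 0, "dz": -0.7, "ax": 0, "ay": 0, "az": 0, "fingers": 10},
  {"dx": 0, "dy": 0, "dz": 0, "ax": 0, "ay": 0, "az": 0, "fingers": 10},
  {"dx": 0, "dy": 0, "dz": 0, "ax": 0, "ay": 0, "az": 0, "fingers": 36},
  {"dx": 0, "dy": 0, "dz": 0, "ax": 0, "ay": 0, "az": 0, "fingers": 36},
  {"dx": 0, "dy": 0, "dz": 0.7, "ax": 0, "ay": 0, "az": 0, "fingers": 36},
  {"dx": 0, "dy": 0, "dz": 0.8, "ax": 0, "ay": 0, "az": 0, "fingers": 48},
], squeeze=60)

```text
clock: 13.32
eef_pos: [0.4638, -0.1171, 0.1024]
ee_rot: [1.0, -0.0, 0.0, -0.001]
force: [0.6, -0.2, -0.0]
width: 0.0478
grip_force: 0.0
```

Call:
jog_arm([
  {"dx": -0.46, "dy": -1, "dz": 0, "ax": 0, "ay": 0, "az": 0, "fingers": 48},
  {"dx": -0.46, "dy": -1, "dz": -0.2, "ax": 0, "ay": 0, "az": 0, "fingers": 48},
  {"dx": -0.46, "dy": -1, "dz": -0.2, "ax": 0, "ay": 0, "az": 0, "fingers": 48},
  {"dx": 0, "dy": 0, "dz": -0.8, "ax": 0, "ay": 0, "az": 0, "fingers": 48},
  {"dx": 0, "dy": 0, "dz": -0.6, "ax": 0, "ay": 0, "az": 0, "fingers": 48},
  {"dx": 0, "dy": 0, "dz": 0, "ax": 0, "ay": 0, "az": 0, "fingers": 48},
  {"dx": 0, "dy": 0, "dz": 0, "ax": 0, "ay": 0, "az": 0, "fingers": 10},
  {"dx": 0, "dy": 0, "dz": 0, "ax": 0, "ay": 0, "az": 0, "fingers": 10},
  {"dx": 0, "dy": 0, "dz": 0, "ax": 0, "ay": 0, "az": 0, "fingers": 10},
  {"dx": 0, "dy": 0, "dz": 0.8, "ax": 0, "ay": 0, "az": 0, "fingers": 10},
  {"dx": 0, "dy": 0, "dz": 0.9, "ax": 0, "ay": 0, "az": 0, "fingers": 10},
  {"dx": 0, "dy": 0, "dz": 0, "ax": 0, "ay": 0, "az": 0, "fingers": 10},
])

```text
clock: 14.82
eef_pos: [0.4106, -0.2388, 0.1006]
ee_rot: [1.0, -0.0, 0.003, 0.002]
force: [0.6, -0.3, -0.5]
width: 0.0275
grip_force: 59.1
```

```bash
python3 - <<'E'
from nuts import *
pose()
im=ctrl.get_image("top");save(im,"t5")
for g in nuts(im["pixels"],im,[(454,274),(483,270),(480,311)]): print("now",*g)
crop=im["pixels"][190:370,300:540];cv2.imwrite("pics/c5.png",cv2.resize(crop[:,:,::-1],None,fx=2.5,fy=2.5,interpolation=cv2.INTER_CUBIC))
E
```

```text
t 14.82 tcp [ 0.4106 -0.2388  0.1006] toolz [ 0.005 -0.003 -1.   ] tooly ang -90.0 w 0.0275 F [ 0.6 -0.3 -0.5] g 59.1
now [452.6 275.2] 293 [ 0.499  -0.3447  0.0135]
now [482.6 270.3] 114 [ 0.5136 -0.4207  0.0135]
now [480. 311.] 360 [ 0.4115 -0.4098  0.0135]
```

View pics/c5.png

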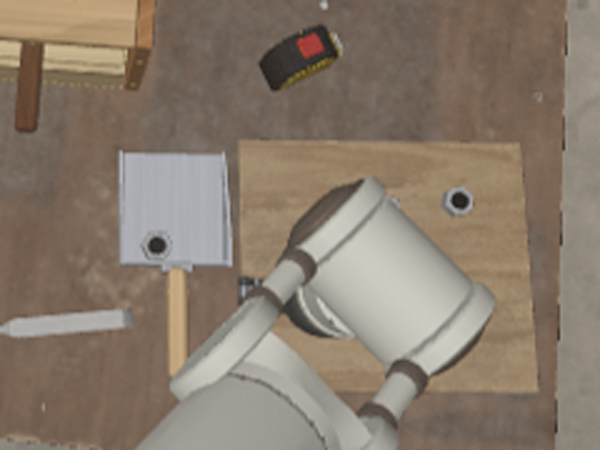

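The first nut is in the scoop at crop (157,243) and the second is held. Carrying on.

Call:
jog_arm([
  {"dx": 0.46, "dy": 0.73, "dz": 0, "ax": 0, "ay": 0, "az": 0, "fingers": 10},
  {"dx": 0.46, "dy": 0.73, "dz": 0, "ax": 0, "ay": 0, "az": 0, "fingers": 10},
  {"dx": 0.46, "dy": 0.74, "dz": 0, "ax": 0, "ay": 0, "az": 0, "fingers": 10},
  {"dx": 0, "dy": 0, "dz": -0.7, "ax": 0, "ay": 0, "az": 0, "fingers": 10},
  {"dx": 0, "dy": 0, "dz": -0.6, "ax": 0, "ay": 0, "az": 0, "fingers": 10},
  {"dx": 0, "dy": 0, "dz": 0, "ax": 0, "ay": 0, "az": 0, "fingers": 10},
  {"dx": 0, "dy": 0, "dz": 0, "ax": 0, "ay": 0, "az": 0, "fingers": 36},
  {"dx": 0, "dy": 0, "dz": 0, "ax": 0, "ay": 0, "az": 0, "fingers": 36},
  {"dx": 0, "dy": 0, "dz": 0.7, "ax": 0, "ay": 0, "az": 0, "fingers": 36},
  {"dx": 0, "dy": 0, "dz": 0.7, "ax": 0, "ay": 0, "az": 0, "fingers": 48},
], squeeze=60)

```text
clock: 16.12
eef_pos: [0.4633, -0.1486, 0.1015]
ee_rot: [1.0, -0.0, -0.0, -0.001]
force: [0.2, 0.3, -0.0]
width: 0.0479
grip_force: 0.0
```

Call:
jog_arm([
  {"dx": 0.19, "dy": -1, "dz": 0, "ax": 0, "ay": 0, "az": 0, "fingers": 48},
  {"dx": 0.19, "dy": -1, "dz": 0, "ax": 0, "ay": 0, "az": 0, "fingers": 48},
  {"dx": 0.19, "dy": -1, "dz": -0.1, "ax": 0, "ay": 0, "az": 0, "fingers": 48},
  {"dx": 0.19, "dy": -1, "dz": -0.2, "ax": 0, "ay": 0, "az": 0, "fingers": 48},
  {"dx": 0.19, "dy": -0.9, "dz": -0.3, "ax": 0, "ay": 0, "az": 0, "fingers": 48},
  {"dx": 0, "dy": 0, "dz": -0.7, "ax": 0, "ay": 0, "az": 0, "fingers": 48},
  {"dx": 0, "dy": 0, "dz": -0.5, "ax": 0, "ay": 0, "az": 0, "fingers": 48},
  {"dx": 0, "dy": 0, "dz": 0, "ax": 0, "ay": 0, "az": 0, "fingers": 48},
  {"dx": 0, "dy": 0, "dz": 0, "ax": 0, "ay": 0, "az": 0, "fingers": 10},
  {"dx": 0, "dy": 0, "dz": 0, "ax": 0, "ay": 0, "az": 0, "fingers": 10},
  {"dx": 0, "dy": 0, "dz": 0, "ax": 0, "ay": 0, "az": 0, "fingers": 10},
])

```text
clock: 17.5
eef_pos: [0.5029, -0.3457, 0.031]
ee_rot: [1.0, 0.0, 0.001, 0.0]
force: [-0.4, 0.7, 8.4]
width: 0.0261
grip_force: 59.7
```

Call:
jog_arm([
  {"dx": 0, "dy": 0, "dz": 0.8, "ax": 0, "ay": 0, "az": 0, "fingers": 10},
  {"dx": 0, "dy": 0, "dz": 0.9, "ax": 0, "ay": 0, "az": 0, "fingers": 10},
  {"dx": 0, "dy": 0, "dz": 0, "ax": 0, "ay": 0, "az": 0, "fingers": 10},
])

```text
clock: 17.88
eef_pos: [0.5035, -0.3461, 0.1004]
ee_rot: [1.0, 0.0, 0.002, 0.001]
force: [0.5, -0.4, -0.4]
width: 0.0263
grip_force: 59.0
```

Call:
jog_arm([
  {"dx": -0.08, "dy": 0.95, "dz": 0, "ax": 0, "ay": 0, "az": 0, "fingers": 10},
  {"dx": 0, "dy": 0.95, "dz": 0, "ax": 0, "ay": 0, "az": 0, "fingers": 10},
  {"dx": 0, "dy": 0.95, "dz": 0, "ax": 0, "ay": 0, "az": 0, "fingers": 10},
  {"dx": 0, "dy": 0.95, "dz": 0, "ax": 0, "ay": 0, "az": 0, "fingers": 10},
  {"dx": 0, "dy": 0.95, "dz": 0, "ax": 0, "ay": 0, "az": 0, "fingers": 10},
  {"dx": 0, "dy": 0.95, "dz": -0.1, "ax": 0, "ay": 0, "az": 0, "fingers": 10},
  {"dx": 0, "dy": 0, "dz": -0.7, "ax": 0, "ay": 0, "az": 0, "fingers": 10},
  {"dx": 0, "dy": 0, "dz": -0.5, "ax": 0, "ay": 0, "az": 0, "fingers": 10},
  {"dx": 0, "dy": 0, "dz": 0, "ax": 0, "ay": 0, "az": 0, "fingers": 36},
  {"dx": 0, "dy": 0, "dz": 0, "ax": 0, "ay": 0, "az": 0, "fingers": 36},
  {"dx": 0, "dy": 0, "dz": 0.7, "ax": 0, "ay": 0, "az": 0, "fingers": 36},
  {"dx": 0, "dy": 0, "dz": 0.7, "ax": 0, "ay": 0, "az": 0, "fingers": 48},
], squeeze=60)

```text
clock: 19.38
eef_pos: [0.4989, -0.1172, 0.1026]
ee_rot: [1.0, -0.0, 0.0, -0.001]
force: [0.4, -0.6, 0.2]
width: 0.0476
grip_force: 0.0
```

Call:
jog_arm([
  {"dx": 0.04, "dy": -1, "dz": 0, "ax": 0, "ay": 0, "az": 0, "fingers": 48},
  {"dx": 0.05, "dy": -1, "dz": 0, "ax": 0, "ay": 0, "az": 0, "fingers": 48},
  {"dx": 0.05, "dy": -1, "dz": 0, "ax": 0, "ay": 0, "az": 0, "fingers": 48},
  {"dx": 0.05, "dy": -1, "dz": 0, "ax": 0, "ay": 0, "az": 0, "fingers": 48},
  {"dx": 0.05, "dy": -1, "dz": -0.1, "ax": 0, "ay": 0, "az": 0, "fingers": 48},
  {"dx": 0.05, "dy": -1, "dz": -0.2, "ax": 0, "ay": 0, "az": 0, "fingers": 48},
  {"dx": 0.05, "dy": -1, "dz": -0.2, "ax": 0, "ay": 0, "az": 0, "fingers": 48},
  {"dx": 0, "dy": -0.52, "dz": -0.6, "ax": 0, "ay": 0, "az": 0, "fingers": 48},
  {"dx": 0, "dy": 0, "dz": -0.6, "ax": 0, "ay": 0, "az": 0, "fingers": 48},
  {"dx": 0, "dy": 0, "dz": 0, "ax": 0, "ay": 0, "az": 0, "fingers": 48},
])

```text
clock: 20.62
eef_pos: [0.5111, -0.4169, 0.0316]
ee_rot: [1.0, -0.001, -0.001, -0.003]
force: [-0.6, 0.4, 0.4]
width: 0.048
grip_force: 0.0
```

Call:
jog_arm([
  {"dx": 0.06, "dy": -0.09, "dz": 0.07, "ax": 0, "ay": 0, "az": 0, "fingers": 48},
  {"dx": 0, "dy": 0, "dz": 0, "ax": 0, "ay": 0, "az": 0, "fingers": 10},
  {"dx": 0, "dy": 0, "dz": 0, "ax": 0, "ay": 0, "az": 0, "fingers": 10},
  {"dx": 0, "dy": 0, "dz": 0, "ax": 0, "ay": 0, "az": 0, "fingers": 10},
  {"dx": 0, "dy": 0, "dz": 0.8, "ax": 0, "ay": 0, "az": 0, "fingers": 10},
  {"dx": 0, "dy": 0, "dz": 0.9, "ax": 0, "ay": 0, "az": 0, "fingers": 10},
  {"dx": -0.05, "dy": 0.96, "dz": 0, "ax": 0, "ay": 0, "az": 0, "fingers": 10},
  {"dx": -0.05, "dy": 0.96, "dz": 0, "ax": 0, "ay": 0, "az": 0, "fingers": 10},
  {"dx": -0.05, "dy": 0.96, "dz": 0, "ax": 0, "ay": 0, "az": 0, "fingers": 10},
  {"dx": -0.05, "dy": 0.96, "dz": 0, "ax": 0, "ay": 0, "az": 0, "fingers": 10},
  {"dx": -0.05, "dy": 0.96, "dz": 0, "ax": 0, "ay": 0, "az": 0, "fingers": 10},
  {"dx": -0.05, "dy": 0.96, "dz": 0, "ax": 0, "ay": 0, "az": 0, "fingers": 10},
], squeeze=60)

```text
clock: 22.12
eef_pos: [0.5028, -0.1897, 0.1048]
ee_rot: [1.0, -0.0, 0.001, -0.001]
force: [0.6, 0.7, 0.2]
width: 0.0251
grip_force: 59.1
```

```bash
python3 - <<'E'
from nuts import *
pose()
im=ctrl.get_image("top")
for g in nuts(im["pixels"],im,[(480,311)]): print("now",*g)
crop=im["pixels"][190:370,300:540];cv2.imwrite("pics/c6.png",cv2.resize(crop[:,:,::-1],None,fx=2.5,fy=2.5,interpolation=cv2.INTER_CUBIC))
E
```

```text
t 22.12 tcp [ 0.5028 -0.1897  0.1048] toolz [ 0.001  0.001 -1.   ] tooly ang -90.0 w 0.0251 F [0.6 0.7 0.2] g 59.1
now [479.1 311.1] 120 [ 0.4113 -0.4075  0.0135]
```

View pics/c6.png

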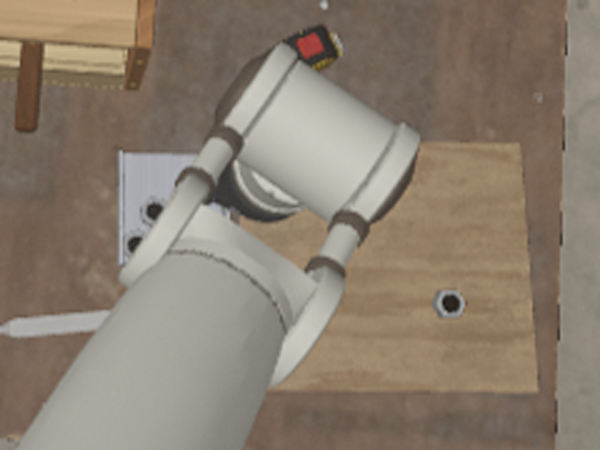

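Two nuts show in the scoop at (155,210) and (133,243), the fourth is in the jaws, and the last is on the board at (450,303).

Call:
jog_arm([
  {"dx": -0.05, "dy": 0.9, "dz": -0.1, "ax": 0, "ay": 0, "az": 0, "fingers": 10},
  {"dx": 0, "dy": 0, "dz": -0.7, "ax": 0, "ay": 0, "az": 0, "fingers": 10},
  {"dx": 0, "dy": 0, "dz": -0.6, "ax": 0, "ay": 0, "az": 0, "fingers": 10},
  {"dx": 0, "dy": 0, "dz": 0, "ax": 0, "ay": 0, "az": 0, "fingers": 36},
  {"dx": 0, "dy": 0, "dz": 0, "ax": 0, "ay": 0, "az": 0, "fingers": 36},
  {"dx": 0, "dy": 0, "dz": 0.7, "ax": 0, "ay": 0, "az": 0, "fingers": 36},
  {"dx": 0, "dy": 0, "dz": 0.7, "ax": 0, "ay": 0, "az": 0, "fingers": 48},
  {"dx": -0.37, "dy": -1, "dz": 0, "ax": 0, "ay": 0, "az": 0, "fingers": 48},
  {"dx": -0.37, "dy": -1, "dz": 0, "ax": 0, "ay": 0, "az": 0, "fingers": 48},
  {"dx": -0.37, "dy": -1, "dz": 0, "ax": 0, "ay": 0, "az": 0, "fingers": 48},
  {"dx": -0.37, "dy": -1, "dz": 0, "ax": 0, "ay": 0, "az": 0, "fingers": 48},
  {"dx": -0.37, "dy": -1, "dz": -0.2, "ax": 0, "ay": 0, "az": 0, "fingers": 48},
], squeeze=60)

```text
clock: 23.68
eef_pos: [0.4271, -0.3579, 0.0986]
ee_rot: [1.0, -0.0, 0.002, 0.001]
force: [1.7, 0.7, -0.3]
width: 0.0482
grip_force: 0.0
```

Call:
jog_arm([
  {"dx": -0.37, "dy": -1, "dz": -0.2, "ax": 0, "ay": 0, "az": 0, "fingers": 48},
  {"dx": 0, "dy": -0.4, "dz": -0.4, "ax": 0, "ay": 0, "az": 0, "fingers": 48},
  {"dx": 0, "dy": 0, "dz": -0.3, "ax": 0, "ay": 0, "az": 0, "fingers": 48},
  {"dx": 0, "dy": 0, "dz": 0, "ax": 0, "ay": 0, "az": 0, "fingers": 48},
])

```text
clock: 24.18
eef_pos: [0.4116, -0.4098, 0.0595]
ee_rot: [1.0, -0.0, -0.0, -0.002]
force: [0.3, 0.6, -0.3]
width: 0.0476
grip_force: 0.0
```

Call:
jog_arm([
  {"dx": 0, "dy": 0.05, "dz": -0.63, "ax": 0, "ay": 0, "az": 0, "fingers": 48},
  {"dx": 0, "dy": 0, "dz": 0, "ax": 0, "ay": 0, "az": 0, "fingers": 48},
  {"dx": 0, "dy": 0, "dz": 0, "ax": 0, "ay": 0, "az": 0, "fingers": 10},
  {"dx": 0, "dy": 0, "dz": 0, "ax": 0, "ay": 0, "az": 0, "fingers": 10},
  {"dx": 0, "dy": 0, "dz": 0, "ax": 0, "ay": 0, "az": 0, "fingers": 10},
  {"dx": 0, "dy": 0, "dz": 0.8, "ax": 0, "ay": 0, "az": 0, "fingers": 10},
  {"dx": 0, "dy": 0, "dz": 0.9, "ax": 0, "ay": 0, "az": 0, "fingers": 10},
  {"dx": 0.42, "dy": 0.97, "dz": 0, "ax": 0, "ay": 0, "az": 0, "fingers": 10},
  {"dx": 0.42, "dy": 0.97, "dz": 0, "ax": 0, "ay": 0, "az": 0, "fingers": 10},
  {"dx": 0.42, "dy": 0.97, "dz": 0, "ax": 0, "ay": 0, "az": 0, "fingers": 10},
  {"dx": 0.42, "dy": 0.97, "dz": 0, "ax": 0, "ay": 0, "az": 0, "fingers": 10},
], squeeze=60)

```text
clock: 25.55
eef_pos: [0.4796, -0.2527, 0.1032]
ee_rot: [1.0, -0.0, 0.0, -0.001]
force: [0.2, -0.6, -0.5]
width: 0.0263
grip_force: 59.1
```

```bash
python3 - <<'E'
from h import *
pose()
im=ctrl.get_image("top")
crop=im["pixels"][190:370,300:540];cv2.imwrite("pics/c7.png",cv2.resize(crop[:,:,::-1],None,fx=2.5,fy=2.5,interpolation=cv2.INTER_CUBIC))
E
```

```text
t 25.55 tcp [ 0.4796 -0.2527  0.1032] toolz [ 0.001  0.001 -1.   ] tooly ang -90.0 w 0.0263 F [ 0.2 -0.6 -0.5] g 59.1
```

View pics/c7.png

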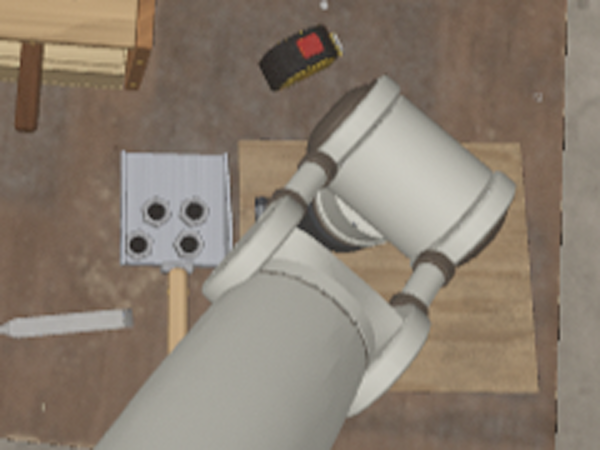

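Four nuts lie flat in the scoop at (155,210), (194,210), (138,244) and (188,243). The fifth goes near the nose.

Call:
jog_arm([
  {"dx": 0.42, "dy": 0.98, "dz": 0, "ax": 0, "ay": 0, "az": 0, "fingers": 10},
  {"dx": 0.42, "dy": 0.98, "dz": 0, "ax": 0, "ay": 0, "az": 0, "fingers": 10},
  {"dx": 0.42, "dy": 0.98, "dz": 0, "ax": 0, "ay": 0, "az": 0, "fingers": 10},
  {"dx": 0, "dy": 0, "dz": -0.8, "ax": 0, "ay": 0, "az": 0, "fingers": 10},
  {"dx": 0, "dy": 0, "dz": -0.75, "ax": 0, "ay": 0, "az": 0, "fingers": 10},
  {"dx": 0, "dy": 0, "dz": 0, "ax": 0, "ay": 0, "az": 0, "fingers": 10},
  {"dx": 0, "dy": 0, "dz": 0, "ax": 0, "ay": 0, "az": 0, "fingers": 36},
  {"dx": 0, "dy": 0, "dz": 0, "ax": 0, "ay": 0, "az": 0, "fingers": 36},
  {"dx": 0, "dy": 0, "dz": 0.7, "ax": 0, "ay": 0, "az": 0, "fingers": 36},
  {"dx": 0, "dy": 0, "dz": 1, "ax": 0, "ay": 0, "az": 0, "fingers": 50},
  {"dx": -0.5, "dy": 0.5, "dz": 1, "ax": 0, "ay": 0, "az": 0, "fingers": 60},
  {"dx": -1, "dy": 1, "dz": 0.8, "ax": 0, "ay": 0, "az": 0, "fingers": 60},
], squeeze=60)

```text
clock: 27.1
eef_pos: [0.4723, -0.0786, 0.1832]
ee_rot: [1.0, -0.001, 0.003, 0.0]
force: [-0.1, 0.6, 0.9]
width: 0.0601
grip_force: 0.0
```

Call:
jog_arm([
  {"dx": -1, "dy": 1, "dz": 0, "ax": 0, "ay": 0, "az": 0, "fingers": 60},
  {"dx": -0.5, "dy": 1, "dz": 0, "ax": 0, "ay": 0, "az": 0, "fingers": 60},
  {"dx": 0, "dy": 1, "dz": 0, "ax": 0, "ay": 0, "az": 0, "fingers": 60},
  {"dx": 0, "dy": 0, "dz": 0, "ax": 0, "ay": 0, "az": 0, "fingers": 60},
])

```text
clock: 27.6
eef_pos: [0.411, 0.044, 0.1806]
ee_rot: [1.0, 0.002, 0.001, -0.001]
force: [0.0, -1.2, 0.8]
width: 0.0602
grip_force: 0.0
```

```bash
python3 - <<'E'
from h import *
pose()
for im in pts(["nut_0","shelf_edge","lid_handle","rack","tape_measure","hardwood_block"],[.0135,.155,.088,0,0,0],5):
    if im["shot"]>0: save(im,"v8_%d"%im["shot"])
    if abs(pix2ray(im,[0,0])[0][0]-.355)<.1:
        crop=im["pixels"][120:300,180:420];cv2.imwrite("pics/c8.png",cv2.resize(crop[:,:,::-1],None,fx=3.3,fy=3.3,interpolation=cv2.INTER_CUBIC))
E
```

```text
t 27.6 tcp [0.411  0.044  0.1806] toolz [ 0.003  0.002 -1.   ] tooly ang -89.8 w 0.0602 F [ 0.  -1.2  0.8] g 0.0
top nut_0 [372.8 288.1] 0.67 [ 0.461  -0.1436  0.0135]
top nut_0 [363.5 275.5] 0.64 [ 0.492  -0.12    0.0135]
top nut_0 [370.8 262. ] 0.52 [ 0.5269 -0.1382  0.0135]
top nut_0 [377.3 277.1] 0.47 [ 0.4889 -0.1548  0.0135]
top shelf_edge [311.2 207.6] 0.58 [0.6265 0.0132 0.155 ]
top shelf_edge [368.6 251.3] 0.56 [ 0.5293 -0.118   0.155 ]
top lid_handle [308.8 230. ] 0.69 [0.5891 0.0192 0.088 ]
top rack [313.4 233.2] 0.38 [0.6005 0.01   0.    ]
top rack [369.9 253.5] 0.19 [ 0.551  -0.1372  0.    ]
top tape_measure [417.8 214.5] 0.7 [ 0.6582 -0.2622  0.    ]
top hardwood_block [182.9 194.4] 0.78 [0.696  0.3585 0.    ]
top hardwood_block [368.4 275.3] 0.3 [ 0.4945 -0.1337  0.    ]
scene shelf_edge [320.5 227.7] 0.88 [0.6291 0.0102 0.155 ]
scene rack [333.5 305.1] 0.85 [0.7063 0.0651 0.    ]
scene tape_measure [220.4 270.3] 0.63 [ 0.6518 -0.2636  0.    ]
scene hardwood_block [463.2 323.2] 0.9 [0.6867 0.3554 0.    ]
```

View pics/c8.png

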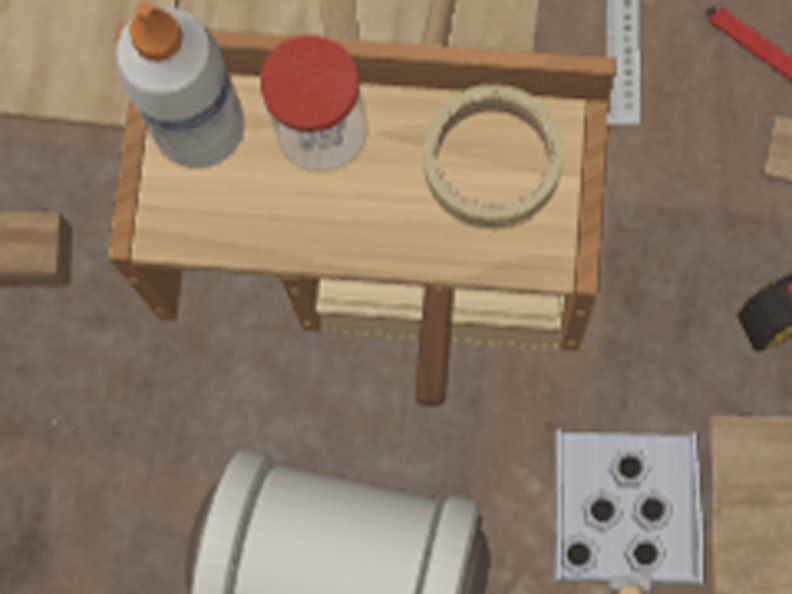

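All five nuts are in the scoop. The lid handle's front end is at crop (431,402), and the shelf front edge runs (135,262)–(578,289). Next I'll compute the rack's yaw and the handle pose.

```bash
python3 - <<'E'
from h import *
im=ctrl.get_image("top")
f=lambda u,v,z:at_z(im,(180+u/3.3,120+v/3.3),z)
a,b=f(135,262,.171),f(578,289,.171);print("shelf front",a,b,"yaw",np.degrees(np.arctan2(-(b-a)[0]*-1,-(b-a)[1]*-1)))
d=b-a;print("rack yaw deg",np.degrees(np.arctan2(-d[0],d[1]))-180 if d[1]<0 else 0)
h1=(f(417,400,.098)+f(446,403,.098))/2;h2=(f(424,290,.098)+f(449,290,.098))/2
print("handle end",h1,"near rack",h2,"yaw",np.degrees(np.arctan2((h2-h1)[1],(h2-h1)[0])))
# front bay posts feet, bin front bottom edge at z=0
print(f(318,283,.155),f(565,292,.155), "bin top front corners", f(320,313,.07),f(560,325,.07))
E
```

```text
shelf front [0.63558169 0.21596188 0.171     ] [ 0.62491121 -0.08562793  0.171     ] yaw -177.9736751188771
rack yaw deg -2.026324881122889
handle end [0.55874207 0.01328907 0.098     ] near rack [0.64161541 0.01231696 0.098     ] yaw -0.6720528026305818
[0.62868439 0.09256587 0.155     ] [ 0.62697639 -0.07782927  0.155     ] bin top front corners [0.62915845 0.09942127 0.07      ] [ 0.62489277 -0.07969041  0.07      ]
```

Call:
jog_arm([
  {"dx": 0.3, "dy": -0.2, "dz": 0, "ax": 0, "ay": -1, "az": -0.4, "fingers": 60},
  {"dx": 0.5, "dy": -0.3, "dz": 0, "ax": 0, "ay": -1, "az": 0, "fingers": 60},
  {"dx": 0.7, "dy": -0.28, "dz": 0, "ax": 0, "ay": -1, "az": 0, "fingers": 60},
  {"dx": 0.8, "dy": 0, "dz": 0, "ax": 0, "ay": -1, "az": 0, "fingers": 60},
  {"dx": 0.8, "dy": 0, "dz": 0, "ax": 0, "ay": 0, "az": 0, "fingers": 60},
  {"dx": 0.7, "dy": 0, "dz": 0, "ax": 0, "ay": 0, "az": 0, "fingers": 60},
  {"dx": 0.3, "dy": 0, "dz": -0.6, "ax": 0, "ay": 0, "az": 0, "fingers": 60},
  {"dx": 0, "dy": 0, "dz": -0.6, "ax": 0, "ay": 0, "az": 0, "fingers": 60},
  {"dx": 0, "dy": 0, "dz": 0, "ax": 0, "ay": 0, "az": 0, "fingers": 60},
], squeeze=110)

```text
clock: 29.48
eef_pos: [0.5732, 0.0116, 0.129]
ee_rot: [0.985, -0.017, 0.171, -0.004]
force: [-1.1, -0.8, -0.2]
width: 0.0599
grip_force: 0.0
```

```bash
python3 - <<'E'
from h import *
pose()
E
```

```text
t 29.48 tcp [0.5732 0.0116 0.129 ] toolz [ 0.337  0.002 -0.941] tooly ang -91.9 w 0.0599 F [-1.1 -0.8 -0.2] g 0.0
```

Call:
jog_arm([
  {"dx": 0.07, "dy": 0.03, "dz": -0.5, "ax": 0, "ay": 0, "az": 0, "fingers": 60},
  {"dx": 0, "dy": 0, "dz": -0.38, "ax": 0, "ay": 0, "az": 0, "fingers": 60},
  {"dx": 0, "dy": 0, "dz": 0, "ax": 0, "ay": 0, "az": 0, "fingers": 60},
  {"dx": 0, "dy": 0, "dz": 0, "ax": 0, "ay": 0, "az": 0, "fingers": 8},
  {"dx": 0, "dy": 0, "dz": 0, "ax": 0, "ay": 0, "az": 0, "fingers": 8},
  {"dx": 0, "dy": 0, "dz": 0, "ax": 0, "ay": 0, "az": 0, "fingers": 8},
  {"dx": 0, "dy": 0, "dz": 0, "ax": 0, "ay": 0, "az": 0, "fingers": 8},
], squeeze=110)

```text
clock: 30.35
eef_pos: [0.5784, 0.0123, 0.0974]
ee_rot: [0.985, -0.017, 0.174, -0.003]
force: [-2.4, 1.5, 5.8]
width: 0.0199
grip_force: 107.3
```

Call:
jog_arm([
  {"dx": 0, "dy": 0, "dz": 0.3, "ax": 0, "ay": 0, "az": 0, "fingers": 8},
  {"dx": 0, "dy": 0, "dz": 0.3, "ax": 0, "ay": 0, "az": 0, "fingers": 8},
  {"dx": 0, "dy": 0, "dz": 0.3, "ax": 0, "ay": 0, "az": 0, "fingers": 8},
  {"dx": 0, "dy": 0, "dz": 0, "ax": 0, "ay": 0, "az": 0, "fingers": 8},
  {"dx": 0, "dy": 0, "dz": 0, "ax": 0, "ay": 0, "az": 0, "fingers": 8},
])

```text
clock: 30.98
eef_pos: [0.5775, 0.0124, 0.132]
ee_rot: [0.985, -0.017, 0.173, -0.003]
force: [-0.4, 0.5, -1.7]
width: 0.0203
grip_force: 107.7
```

```bash
python3 - <<'E'
from h import *
o,M=pose();print(o["moment"].round(2))
E
```

```text
t 30.98 tcp [0.5775 0.0124 0.132 ] toolz [ 0.342  0.001 -0.94 ] tooly ang -91.9 w 0.0203 F [-0.4  0.5 -1.7] g 107.7
[-0.04  0.47 -0.  ]
```

Call:
jog_arm([
  {"dx": -0.5, "dy": 0, "dz": 0, "ax": 0, "ay": 0, "az": 0, "fingers": 8},
  {"dx": -0.8, "dy": 0.03, "dz": 0, "ax": 0, "ay": 0, "az": 0, "fingers": 8},
  {"dx": -0.8, "dy": 0.03, "dz": 0, "ax": 0, "ay": 0, "az": 0, "fingers": 8},
  {"dx": -0.8, "dy": 0.03, "dz": 0, "ax": 0, "ay": 0, "az": 0, "fingers": 8},
  {"dx": -0.8, "dy": 0.03, "dz": 0, "ax": 0, "ay": 0, "az": 0, "fingers": 8},
  {"dx": -0.5, "dy": 0.5, "dz": 0, "ax": 0, "ay": 0, "az": 0, "fingers": 8},
  {"dx": -0.2, "dy": 0.8, "dz": 0, "ax": 0, "ay": 0, "az": 0, "fingers": 8},
  {"dx": 0, "dy": 1, "dz": 0, "ax": 0, "ay": 0, "az": 0, "fingers": 8},
  {"dx": 0, "dy": 1, "dz": 0, "ax": 0, "ay": 0, "az": 0, "fingers": 8},
  {"dx": 0, "dy": 1, "dz": 0, "ax": 0, "ay": 0, "az": 0, "fingers": 8},
  {"dx": 0, "dy": 1, "dz": 0, "ax": 0, "ay": 0, "az": 0, "fingers": 8},
  {"dx": 0, "dy": 1, "dz": 0, "ax": 0, "ay": 0, "az": 0, "fingers": 8},
])

```text
clock: 32.48
eef_pos: [0.4011, 0.2705, 0.1316]
ee_rot: [0.985, -0.017, 0.173, -0.003]
force: [0.9, -0.1, -1.0]
width: 0.0201
grip_force: 107.9
```

Call:
jog_arm([
  {"dx": 0, "dy": 0, "dz": 0, "ax": 0, "ay": 0, "az": 0, "fingers": 8},
])

```text
clock: 32.6
eef_pos: [0.4011, 0.2712, 0.1317]
ee_rot: [0.985, -0.015, 0.173, -0.004]
force: [0.1, -0.7, -1.0]
width: 0.0201
grip_force: 108.2
```

```bash
python3 - <<'E'
from h import *
pose()
im=ctrl.get_image("scene")
crop=im["pixels"][150:350,230:530];cv2.imwrite("pics/c9.png",cv2.resize(crop[:,:,::-1],None,fx=2.6,fy=2.6,interpolation=cv2.INTER_CUBIC))
E
```

```text
t 32.6 tcp [0.4011 0.2712 0.1317] toolz [ 0.341  0.002 -0.94 ] tooly ang -91.7 w 0.0201 F [ 0.1 -0.7 -1. ] g 108.2
```

View pics/c9.png

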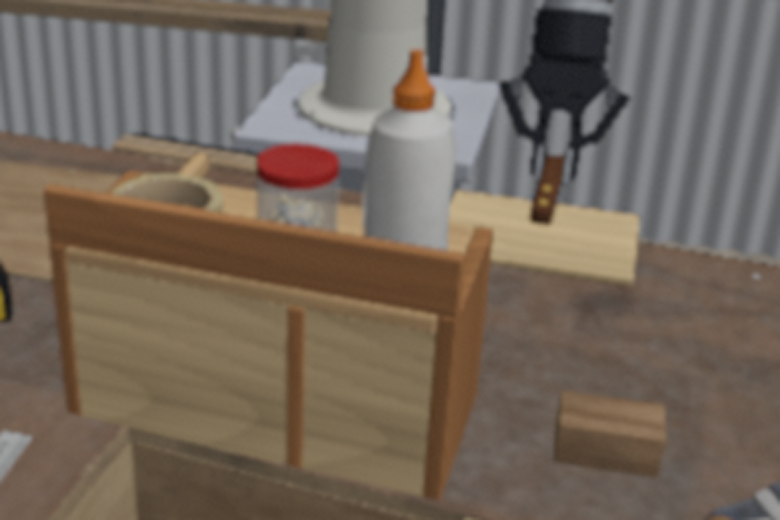

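The lid is held level at crop (545,235). Lowering it onto the bench at left, then on to the scoop.

Call:
jog_arm([
  {"dx": 0, "dy": 0, "dz": -0.9, "ax": 0, "ay": 0, "az": 0, "fingers": 8},
  {"dx": 0, "dy": 0, "dz": -0.8, "ax": 0, "ay": 0, "az": 0, "fingers": 8},
  {"dx": 0, "dy": 0, "dz": -0.5, "ax": 0, "ay": 0, "az": 0, "fingers": 8},
  {"dx": 0, "dy": 0, "dz": -0.2, "ax": 0, "ay": 0, "az": 0, "fingers": 8},
  {"dx": 0, "dy": 0, "dz": 0, "ax": 0, "ay": 0, "az": 0, "fingers": 8},
  {"dx": 0, "dy": 0, "dz": 0, "ax": 0, "ay": 0, "az": 0, "fingers": 50},
  {"dx": 0, "dy": 0, "dz": 0, "ax": 0, "ay": 0, "az": 0, "fingers": 50},
  {"dx": 0, "dy": 0, "dz": 0, "ax": 0, "ay": 0, "az": 0, "fingers": 50},
  {"dx": 0, "dy": 0, "dz": 0.8, "ax": 0, "ay": 0, "az": 0, "fingers": 55},
  {"dx": 0, "dy": 0, "dz": 1, "ax": 0, "ay": 0, "az": 0, "fingers": 60},
  {"dx": 0, "dy": -1, "dz": 1, "ax": 0, "ay": 0, "az": 0.4, "fingers": 60},
  {"dx": 0, "dy": -1, "dz": 0.3, "ax": 0, "ay": 0, "az": 0, "fingers": 60},
])

```text
clock: 34.15
eef_pos: [0.4034, 0.1891, 0.1639]
ee_rot: [0.984, 0.001, 0.177, -0.007]
force: [0.7, -0.7, -0.4]
width: 0.0599
grip_force: 0.0
```

Call:
jog_arm([
  {"dx": 0, "dy": -1, "dz": 0, "ax": 0, "ay": 0, "az": 0, "fingers": 60},
  {"dx": 0, "dy": -1, "dz": 0, "ax": 0, "ay": 0, "az": 0, "fingers": 60},
  {"dx": 0, "dy": -1, "dz": 0, "ax": 0, "ay": 0, "az": 0, "fingers": 60},
  {"dx": 0, "dy": -1, "dz": 0, "ax": 0, "ay": 0, "az": 0, "fingers": 60},
])

```text
clock: 34.65
eef_pos: [0.4018, 0.028, 0.1608]
ee_rot: [0.985, 0.0, 0.174, -0.006]
force: [1.1, -0.2, 0.2]
width: 0.0601
grip_force: 0.0
```

```bash
python3 - <<'E'
from h import *
pose()
im=ctrl.get_image("top")
for l,z in(("scoop",0),("scoop_handle",.046),("scoop_nose",0),("lid_handle",.024),("lid",0)):
    for d in ctrl.spot_point(im,l)[:2]: print(l,np.round(d["uv"],1),round(d["confidence"],2),at_z(im,d["uv"],z).round(4))
crop=im["pixels"][190:340,140:410];cv2.imwrite("pics/c10.png",cv2.resize(crop[:,:,::-1],None,fx=2.9,fy=2.9,interpolation=cv2.INTER_CUBIC))
E
```

```text
t 34.65 tcp [0.4018 0.028  0.1608] toolz [ 0.343  0.012 -0.939] tooly ang -89.9 w 0.0601 F [ 1.1 -0.2  0.2] g 0.0
scoop [419.3 211.6] 0.71 [ 0.6662 -0.2662  0.    ]
scoop [452.8 293.5] 0.61 [ 0.4542 -0.3476  0.    ]
scoop_handle [371.7 317.3] 0.98 [ 0.3877 -0.1377  0.046 ]
scoop_nose [372.6 253.1] 0.64 [ 0.5523 -0.1442  0.    ]
lid [212.3 261.2] 0.71 [0.5198 0.2672 0.    ]
lid [309.4 206.6] 0.46 [0.6718 0.0228 0.    ]
```

View pics/c10.png

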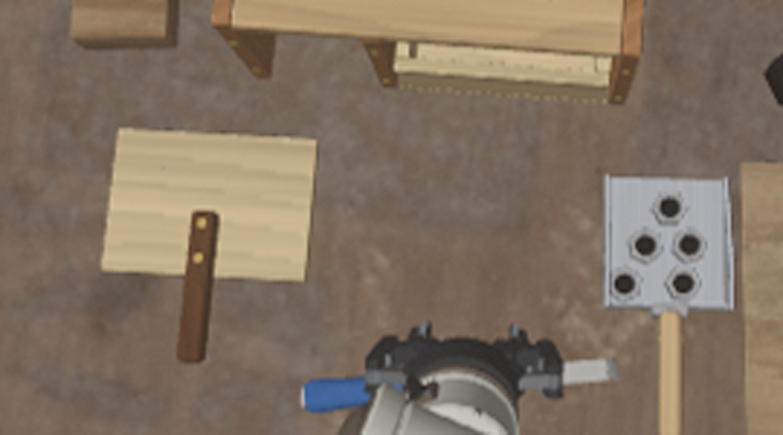

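The lid lies flat at crop (205,215). The scoop, still holding five nuts, sits where I left it.

Call:
jog_arm([
  {"dx": 0, "dy": -1, "dz": 0, "ax": 0, "ay": 0, "az": 0, "fingers": 60},
  {"dx": 0, "dy": -1, "dz": 0, "ax": 0, "ay": 0, "az": 0, "fingers": 60},
  {"dx": 0, "dy": -1, "dz": 0, "ax": 0, "ay": 0, "az": 0, "fingers": 60},
  {"dx": 0, "dy": -1, "dz": -0.2, "ax": 0, "ay": 0, "az": 0, "fingers": 60},
  {"dx": -0.04, "dy": -0.1, "dz": -0.8, "ax": 0, "ay": 0, "az": 0, "fingers": 60},
  {"dx": 0, "dy": 0, "dz": -0.8, "ax": 0, "ay": 0, "az": 0, "fingers": 60},
  {"dx": 0, "dy": 0, "dz": -0.85, "ax": 0, "ay": 0, "az": 0, "fingers": 60},
  {"dx": 0, "dy": 0, "dz": 0, "ax": 0, "ay": 0, "az": 0, "fingers": 60},
  {"dx": 0, "dy": 0, "dz": 0, "ax": 0, "ay": 0, "az": 0, "fingers": 5},
  {"dx": 0, "dy": 0, "dz": 0, "ax": 0, "ay": 0, "az": 0, "fingers": 5},
  {"dx": 0, "dy": 0, "dz": 0, "ax": 0, "ay": 0, "az": 0, "fingers": 5},
  {"dx": 0, "dy": 0, "dz": 0, "ax": 0, "ay": 0, "az": 0, "fingers": 5},
], squeeze=118)

```text
clock: 36.45
eef_pos: [0.4013, -0.1355, 0.0561]
ee_rot: [0.985, 0.0, 0.175, -0.006]
force: [-2.5, 4.2, 9.0]
width: 0.0161
grip_force: 115.0
```

Call:
jog_arm([
  {"dx": 0, "dy": 0, "dz": 0, "ax": 0, "ay": 0, "az": 0, "fingers": 5},
  {"dx": 0, "dy": 0, "dz": 0.15, "ax": 0, "ay": -0.5, "az": 0, "fingers": 5},
  {"dx": 0, "dy": 0, "dz": 0.3, "ax": 0, "ay": -0.5, "az": 0, "fingers": 5},
  {"dx": 0, "dy": 0, "dz": 0.5, "ax": 0, "ay": 0, "az": 0, "fingers": 5},
  {"dx": 0, "dy": 0, "dz": 0.6, "ax": 0, "ay": 0, "az": 0, "fingers": 5},
  {"dx": 0, "dy": 0, "dz": 0.6, "ax": 0, "ay": 0, "az": 0, "fingers": 5},
  {"dx": 0, "dy": 0, "dz": 0.25, "ax": 0, "ay": 0, "az": 0, "fingers": 5},
  {"dx": 0, "dy": 0.1, "dz": 0, "ax": 0, "ay": 0, "az": 0, "fingers": 5},
  {"dx": 0, "dy": 0.3, "dz": 0, "ax": 0, "ay": 0, "az": 0, "fingers": 5},
])

```text
clock: 37.58
eef_pos: [0.3994, -0.1179, 0.149]
ee_rot: [0.977, -0.0, 0.215, -0.007]
force: [0.3, 1.3, -4.3]
width: 0.0162
grip_force: 115.6
```

```bash
python3 - <<'E'
from h import *
o,M=pose()
im=ctrl.get_image("scene")
for l,z in(("scoop_nose",.108),("scoop_handle",.15)):
    for d in ctrl.spot_point(im,l)[:2]: print(l,np.round(d["uv"],1),round(d["confidence"],2),at_z(im,d["uv"],z).round(4))
crop=im["pixels"][130:260,220:400];cv2.imwrite("pics/c11.png",cv2.resize(crop[:,:,::-1],None,fx=4,fy=4,interpolation=cv2.INTER_CUBIC))
E
```

```text
t 37.58 tcp [ 0.3994 -0.1179  0.149 ] toolz [ 0.421  0.014 -0.907] tooly ang -89.9 w 0.0162 F [ 0.3  1.3 -4.3] g 115.6
scoop_nose [282.4 225.4] 0.67 [ 0.5578 -0.119   0.108 ]
scoop_nose [298.6 218.1] 0.41 [ 0.505  -0.0943  0.108 ]
scoop_handle [303.  192.1] 0.68 [ 0.4261 -0.1098  0.15  ]
```

View pics/c11.png

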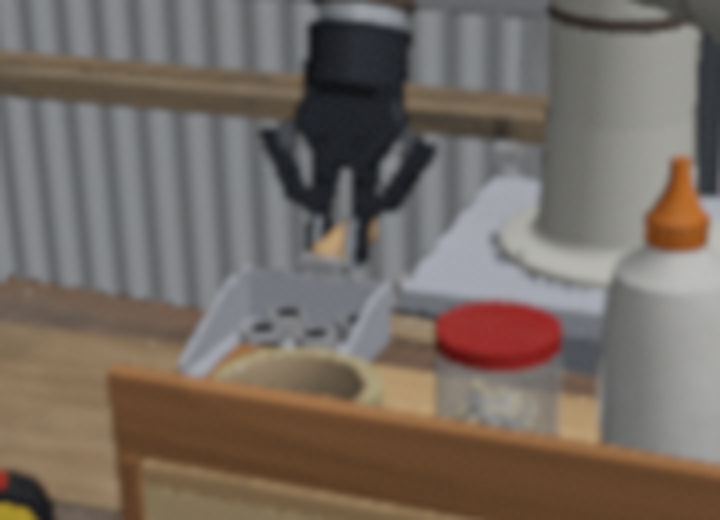

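```bash
python3 - <<'E'
from h import *
o,M=pose()
im=ctrl.get_image("scene")
print("obs rear-top-right",(220+248/4,130+268/4),"nose right",(220+182/4,130+374/4),"rear-top-left",(220+392/4,130+285/4))
for p in(-10,-5,0,5,10):
    Rm=R.from_euler("y",p,degrees=True).as_matrix()
    f=lambda q:proj(im,o["eef_pos"]+Rm@(np.array(q)-[-.099,0,.056])).round(1)
    print(p,f([-.0575,-.054,.04]),f([.0575,-.054,.01]),f([-.0575,.054,.04]))
E
```

```text
t 37.73 tcp [ 0.3995 -0.1174  0.1489] toolz [ 0.421  0.015 -0.907] tooly ang -89.7 w 0.0162 F [-0.1 -0.  -4.4] g 115.8
obs rear-top-right (282.0, 197.0) nose right (265.5, 223.5) rear-top-left (318.0, 201.25)
-10 [280.5 195.2] [262.8 215.6] [316.8 199.4]
-5 [280.7 196.3] [263.5 220.1] [316.9 200.6]
0 [281.  197.3] [264.5 224.3] [317.1 201.6]
5 [281.3 198.3] [265.6 228.1] [317.3 202.6]
10 [281.6 199.1] [266.9 231.4] [317.6 203.5]
```

Nuts are held and the scoop is about level. Moving in front of the bin, then in under the shelf slowly.

Call:
jog_arm([
  {"dx": 0, "dy": 0.3, "dz": 0, "ax": 0, "ay": -0.5, "az": -0.2, "fingers": 5},
  {"dx": 0, "dy": 0.6, "dz": 0, "ax": 0, "ay": -0.3, "az": -0.2, "fingers": 5},
  {"dx": 0, "dy": 0.8, "dz": 0, "ax": 0, "ay": 0, "az": 0, "fingers": 5},
  {"dx": 0, "dy": 0.8, "dz": 0, "ax": 0, "ay": 0, "az": 0, "fingers": 5},
  {"dx": 0, "dy": 0.5, "dz": 0, "ax": 0, "ay": 0, "az": 0, "fingers": 5},
  {"dx": 0, "dy": 0.3, "dz": 0, "ax": 0, "ay": 0, "az": 0, "fingers": 5},
  {"dx": 0, "dy": 0, "dz": 0, "ax": 0, "ay": 0, "az": 0, "fingers": 5},
  {"dx": 0.2, "dy": 0, "dz": 0, "ax": 0, "ay": 0, "az": 0, "fingers": 5},
  {"dx": 0.4, "dy": 0, "dz": 0, "ax": 0, "ay": 0, "az": 0, "fingers": 5},
  {"dx": 0.4, "dy": 0, "dz": 0, "ax": 0, "ay": 0, "az": 0, "fingers": 5},
  {"dx": 0, "dy": 0, "dz": 0, "ax": 0, "ay": 0, "az": 0, "fingers": 5},
])

```text
clock: 39.15
eef_pos: [0.4405, 0.0126, 0.1502]
ee_rot: [0.968, -0.017, 0.25, -0.003]
force: [-0.1, 0.1, -3.5]
width: 0.0163
grip_force: 116.1
```

```bash
python3 - <<'E'
from h import *
o,M=pose()
im=ctrl.get_image("top")
T=o["eef_pos"]
for p in(-10,-5,0,5):
    Rm=R.from_euler("zy",[-2,p],degrees=True).as_matrix()
    f=lambda q:proj(im,T+Rm@(np.array(q)-[-.099,0,.056])).round(1)
    print(p,"noseL/R wall top",f([.0575,.054,.01]),f([.0575,-.054,.01]),"rear",f([-.0575,.054,.04]),f([-.0575,-.054,.04]))
crop=im["pixels"][180:290,260:380];cv2.imwrite("pics/c12.png",cv2.resize(crop[:,:,::-1],None,fx=5,fy=5,interpolation=cv2.INTER_CUBIC))
E
```

```text
t 39.15 tcp [0.4405 0.0126 0.1502] toolz [ 0.484 -0.003 -0.875] tooly ang -91.8 w 0.0163 F [-0.1  0.1 -3.5] g 116.1
-10 noseL/R wall top [290.4 218.9] [337.  221.8] rear [286.2 269.1] [334.3 272.1]
-5 noseL/R wall top [290.8 221.3] [336.8 224.1] rear [286.3 269.7] [334.2 272.7]
0 noseL/R wall top [291.1 224.1] [336.6 226.8] rear [286.4 270.5] [334.2 273.5]
5 noseL/R wall top [291.4 227.2] [336.3 230. ] rear [286.5 271.4] [334.1 274.3]
```

View pics/c12.png

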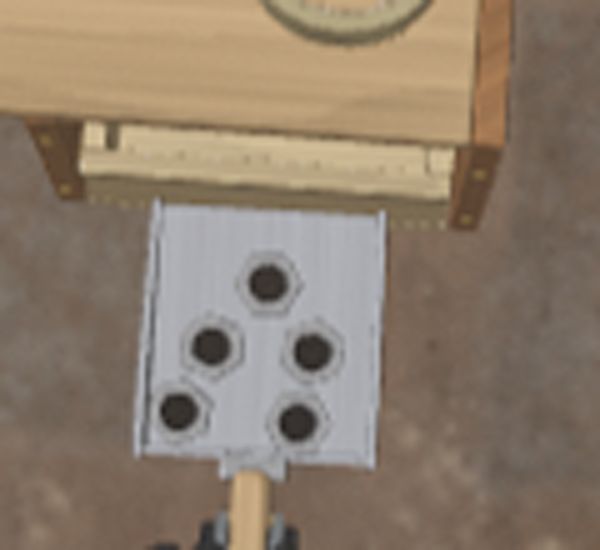

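The scoop is square in front of the bin, with its nose at crop (157–383, 205) and nuts in place; pitch is about 6° nose up. Now the pour path about the nose.

```bash
python3 - <<'E'
from h import *
T=ctrl.get_obs()["eef_pos"]
def rel(p):
    t=np.radians(p);x,z=-.1565,.056;return np.array([x*np.cos(t)+z*np.sin(t),-x*np.sin(t)+z*np.cos(t)])
seq=[-6,-6]+[-6+5*k for k in range(1,11)]
nose=[T[[0,2]]-rel(-6),np.array([.665,.111])]
for k in range(1,11): nose.append(np.array([.665-.0005*k,max(.111-.006*k,.072)]))
prev=T[[0,2]]
for p,n in zip(seq[1:],nose[1:]):
    q=n+rel(p);print(p,n.round(3),q.round(4),"units",((q-prev)/.04).round(2));prev=q
E
```

```text
-6 [0.665 0.111] [0.5035 0.1503] units [1.59 0.01]
-1 [0.665 0.105] [0.507  0.1583] units [0.09 0.2 ]
4 [0.664 0.099] [0.5118 0.1658] units [0.12 0.19]
9 [0.664 0.093] [0.5177 0.1728] units [0.15 0.18]
14 [0.663 0.087] [0.5247 0.1792] units [0.18 0.16]
19 [0.663 0.081] [0.5328 0.1849] units [0.2  0.14]
24 [0.662 0.075] [0.5418 0.1898] units [0.23 0.12]
29 [0.662 0.072] [0.5518 0.1969] units [0.25 0.18]
34 [0.661 0.072] [0.5626 0.2059] units [0.27 0.23]
39 [0.661 0.072] [0.5741 0.214 ] units [0.29 0.2 ]
44 [0.66  0.072] [0.5863 0.221 ] units [0.31 0.17]
```

Call:
jog_arm([
  {"dx": 0.3, "dy": 0, "dz": 0, "ax": 0, "ay": 0, "az": 0, "fingers": 5},
  {"dx": 0.5, "dy": 0, "dz": 0, "ax": 0, "ay": 0, "az": 0, "fingers": 5},
  {"dx": 0.5, "dy": 0, "dz": 0, "ax": 0, "ay": 0, "az": 0, "fingers": 5},
  {"dx": 0.29, "dy": 0, "dz": 0, "ax": 0, "ay": 0, "az": 0, "fingers": 5},
  {"dx": 0, "dy": 0, "dz": 0, "ax": 0, "ay": 0, "az": 0, "fingers": 5},
  {"dx": 0.09, "dy": 0, "dz": 0.2, "ax": 0, "ay": 1, "az": 0, "fingers": 5},
  {"dx": 0.12, "dy": 0, "dz": 0.19, "ax": 0, "ay": 1, "az": 0, "fingers": 5},
  {"dx": 0.15, "dy": 0, "dz": 0.18, "ax": 0, "ay": 1, "az": 0, "fingers": 5},
])

```text
clock: 40.2
eef_pos: [0.5173, 0.013, 0.1735]
ee_rot: [0.993, -0.017, 0.12, -0.0]
force: [0.5, 0.7, -3.8]
width: 0.0161
grip_force: 116.1
```

Call:
jog_arm([
  {"dx": 0.18, "dy": 0, "dz": 0.16, "ax": 0, "ay": 1, "az": 0, "fingers": 5},
  {"dx": 0.2, "dy": 0, "dz": 0.14, "ax": 0, "ay": 1, "az": 0, "fingers": 5},
  {"dx": 0.23, "dy": 0, "dz": 0.12, "ax": 0, "ay": 1, "az": 0, "fingers": 5},
  {"dx": 0.25, "dy": 0, "dz": 0.18, "ax": 0, "ay": 1, "az": 0, "fingers": 5},
  {"dx": 0.27, "dy": 0, "dz": 0.23, "ax": 0, "ay": 1, "az": 0, "fingers": 5},
  {"dx": 0.29, "dy": 0, "dz": 0.2, "ax": 0, "ay": 1, "az": 0, "fingers": 5},
  {"dx": 0, "dy": 0, "dz": 0, "ax": 0, "ay": 0, "az": 0, "fingers": 5},
  {"dx": 0, "dy": 0, "dz": 0, "ax": 0, "ay": 0, "az": 0, "fingers": 5},
  {"dx": 0, "dy": 0, "dz": 0, "ax": 0, "ay": 0, "az": 0, "fingers": 5},
  {"dx": 0, "dy": 0, "dz": 0, "ax": 0, "ay": 0, "az": 0, "fingers": 5},
])

```text
clock: 41.45
eef_pos: [0.5746, 0.0132, 0.2147]
ee_rot: [0.99, -0.016, -0.139, 0.004]
force: [0.0, -0.1, -0.9]
width: 0.0164
grip_force: 116.4
```

```bash
python3 - <<'E'
from h import *
o,M=pose()
im=ctrl.get_image("top");save(im,"t13")
crop=im["pixels"][180:290,260:380];cv2.imwrite("pics/c13.png",cv2.resize(crop[:,:,::-1],None,fx=5,fy=5,interpolation=cv2.INTER_CUBIC))
for d in ctrl.spot_point(im,"nut_0")[:6]: print(np.round(d["uv"],1),d["confidence"])
E
```

```text
t 41.45 tcp [0.5746 0.0132 0.2147] toolz [-0.275 -0.003 -0.962] tooly ang -91.8 w 0.0164 F [ 0.  -0.1 -0.9] g 116.4
```

View pics/c13.png

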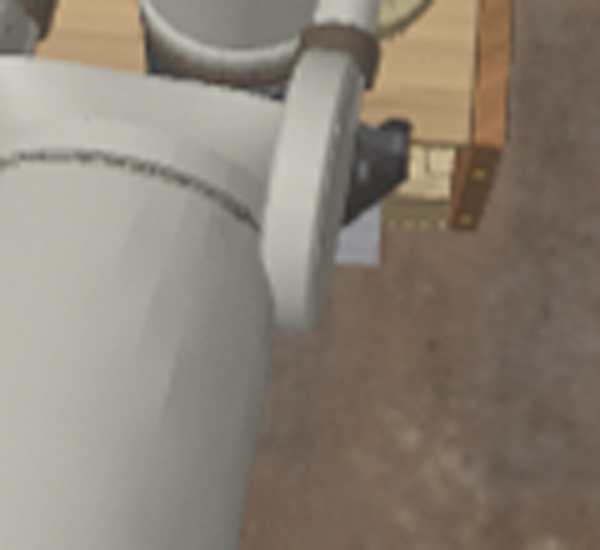

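The arm hides the bin here, but the weight on the wrist fell from 3.8 N to about 1 N, so the nuts have slid out. Backing out along the same path.

Call:
jog_arm([
  {"dx": -0.29, "dy": 0, "dz": -0.2, "ax": 0, "ay": -1, "az": 0, "fingers": 5},
  {"dx": -0.27, "dy": 0, "dz": -0.23, "ax": 0, "ay": -1, "az": 0, "fingers": 5},
  {"dx": -0.25, "dy": 0, "dz": -0.18, "ax": 0, "ay": -1, "az": 0, "fingers": 5},
  {"dx": -0.23, "dy": 0, "dz": -0.12, "ax": 0, "ay": -1, "az": 0, "fingers": 5},
  {"dx": -0.2, "dy": 0, "dz": -0.14, "ax": 0, "ay": -1, "az": 0, "fingers": 5},
  {"dx": -0.18, "dy": 0, "dz": -0.16, "ax": 0, "ay": -1, "az": 0, "fingers": 5},
  {"dx": -0.15, "dy": 0, "dz": -0.18, "ax": 0, "ay": -1, "az": 0, "fingers": 5},
  {"dx": -0.3, "dy": 0, "dz": -0.1, "ax": 0, "ay": -0.8, "az": 0, "fingers": 5},
  {"dx": -0.6, "dy": 0, "dz": 0, "ax": 0, "ay": 0, "az": 0, "fingers": 5},
  {"dx": -0.8, "dy": 0, "dz": 0, "ax": 0, "ay": 0, "az": 0, "fingers": 5},
  {"dx": -0.8, "dy": -0.2, "dz": 0, "ax": 0, "ay": 0, "az": 0.4, "fingers": 5},
  {"dx": -0.5, "dy": -0.8, "dz": 0, "ax": 0, "ay": 0, "az": 0, "fingers": 5},
])

```text
clock: 43.05
eef_pos: [0.3908, -0.0259, 0.1614]
ee_rot: [0.98, 0.002, 0.199, -0.006]
force: [0.8, -0.6, -1.0]
width: 0.016
grip_force: 116.4
```

Call:
jog_arm([
  {"dx": 0, "dy": -1, "dz": 0, "ax": 0, "ay": 0, "az": 0, "fingers": 5},
  {"dx": 0, "dy": -1, "dz": 0, "ax": 0, "ay": 0, "az": 0, "fingers": 5},
  {"dx": 0, "dy": -0.7, "dz": 0, "ax": 0, "ay": 0, "az": 0, "fingers": 5},
  {"dx": 0, "dy": 0, "dz": 0, "ax": 0, "ay": 0, "az": 0, "fingers": 5},
])

```text
clock: 43.55
eef_pos: [0.392, -0.1366, 0.1623]
ee_rot: [0.98, -0.001, 0.199, -0.004]
force: [0.2, 0.5, -1.8]
width: 0.0162
grip_force: 116.5
```

```bash
python3 - <<'E'
from h import *
o,M=pose()
t=ctrl.get_image("top");im=ctrl.get_image("scene")
T=o["eef_pos"]
for p in(-5,0,5,10):
    Rm=R.from_euler("y",p,degrees=True).as_matrix()
    f=lambda i,q:proj(i,T+Rm@(np.array(q)-[-.099,0,.056])).round(1)
    print(p,"scene",f(im,[-.0575,-.054,.04]),f(im,[.0575,-.054,.01]),f(im,[.0575,.054,.01]),"top",f(t,[.0575,.054,.01]),f(t,[.0575,-.054,.01]))
c1=cv2.resize(im["pixels"][130:260,220:380,::-1],None,fx=2.5,fy=2.5,interpolation=cv2.INTER_CUBIC)
c2=cv2.resize(t["pixels"][180:310,260:420,::-1],None,fx=2.5,fy=2.5,interpolation=cv2.INTER_CUBIC)
cv2.imwrite("pics/c14.png",np.hstack([c1,c2]))
E
```

```text
t 43.55 tcp [ 0.392  -0.1366  0.1623] toolz [ 0.391  0.008 -0.92 ] tooly ang -90.0 w 0.0162 F [ 0.2  0.5 -1.8] g 116.5
-5 scene [275.3 190.2] [257.7 213.4] [295.9 218.5] top [352.1 243. ] [399.2 244.3]
0 scene [275.5 191.2] [258.7 217.6] [296.6 222.8] top [351.7 245.6] [398.2 246.9]
5 scene [275.8 192.2] [259.9 221.4] [297.5 226.7] top [351.3 248.6] [397.3 249.8]
10 scene [276.1 193.1] [261.2 224.9] [298.5 230.1] top [350.9 251.9] [396.4 253.2]
```

View pics/c14.png

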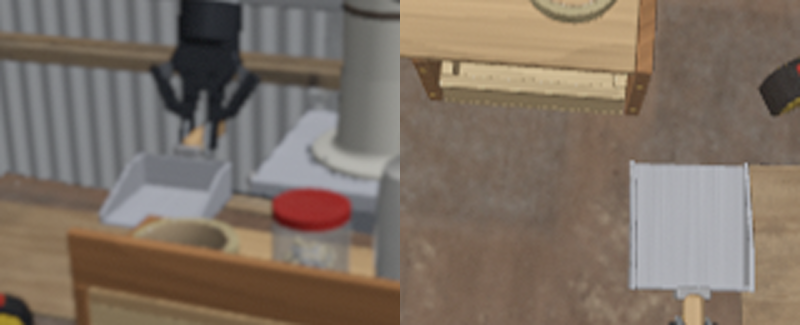

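Scoop is empty and level with its nose at right-panel (632–748, 163), the bench is clear, and the rack is undisturbed. Setting the scoop down, then going for the lid.

Call:
jog_arm([
  {"dx": 0, "dy": 0.2, "dz": -0.9, "ax": 0, "ay": 0, "az": 0, "fingers": 5},
  {"dx": 0, "dy": 0, "dz": -0.8, "ax": 0, "ay": 0, "az": 0, "fingers": 5},
  {"dx": 0, "dy": 0, "dz": -0.5, "ax": 0, "ay": 0, "az": 0, "fingers": 5},
  {"dx": 0, "dy": 0, "dz": -0.3, "ax": 0, "ay": 0, "az": 0, "fingers": 5},
  {"dx": 0, "dy": 0, "dz": -0.13, "ax": 0, "ay": 0, "az": 0, "fingers": 5},
  {"dx": 0, "dy": 0, "dz": 0, "ax": 0, "ay": 0, "az": 0, "fingers": 5},
])

```text
clock: 44.4
eef_pos: [0.3922, -0.1262, 0.0567]
ee_rot: [0.98, 0.001, 0.199, -0.005]
force: [0.2, -0.2, -1.7]
width: 0.0163
grip_force: 116.4
```

```bash
python3 - <<'E'
from h import *
pose()
E
```

```text
t 44.4 tcp [ 0.3922 -0.1262  0.0567] toolz [ 0.39   0.011 -0.921] tooly ang -89.8 w 0.0163 F [ 0.2 -0.2 -1.7] g 116.4
```

Call:
jog_arm([
  {"dx": 0, "dy": 0, "dz": -0.04, "ax": 0, "ay": 0, "az": 0, "fingers": 5},
  {"dx": 0, "dy": 0, "dz": -0.03, "ax": 0, "ay": 0, "az": 0, "fingers": 5},
  {"dx": 0, "dy": 0, "dz": 0, "ax": 0, "ay": 0, "az": 0, "fingers": 5},
  {"dx": 0, "dy": 0, "dz": 0, "ax": 0, "ay": 0, "az": 0, "fingers": 60},
  {"dx": 0, "dy": 0, "dz": 0, "ax": 0, "ay": 0, "az": 0, "fingers": 60},
  {"dx": 0, "dy": 0, "dz": 0, "ax": 0, "ay": 0, "az": 0, "fingers": 60},
  {"dx": 0, "dy": 0, "dz": 0.8, "ax": 0, "ay": 0, "az": 0, "fingers": 60},
  {"dx": 0, "dy": 0, "dz": 1, "ax": 0, "ay": 0, "az": 0, "fingers": 60},
  {"dx": 0, "dy": 0.6, "dz": 0.8, "ax": 0, "ay": 0.6, "az": -0.4, "fingers": 60},
  {"dx": 0.05, "dy": 1, "dz": 0, "ax": 0, "ay": 0, "az": 0, "fingers": 60},
  {"dx": 0.05, "dy": 1, "dz": 0, "ax": 0, "ay": 0, "az": 0, "fingers": 60},
  {"dx": 0.05, "dy": 1, "dz": 0, "ax": 0, "ay": 0, "az": 0, "fingers": 60},
])

```text
clock: 45.9
eef_pos: [0.3982, 0.0183, 0.1582]
ee_rot: [0.985, -0.017, 0.174, -0.002]
force: [1.6, -0.3, -1.8]
width: 0.0605
grip_force: 0.0
```

Call:
jog_arm([
  {"dx": 0.05, "dy": 1, "dz": 0, "ax": 0, "ay": 0, "az": 0, "fingers": 60},
  {"dx": 0, "dy": 1, "dz": 0, "ax": 0, "ay": 0, "az": 0, "fingers": 60},
  {"dx": 0, "dy": 1, "dz": 0, "ax": 0, "ay": 0, "az": 0, "fingers": 60},
  {"dx": 0, "dy": 0, "dz": 0, "ax": 0, "ay": 0, "az": 0, "fingers": 60},
])

```text
clock: 46.4
eef_pos: [0.3995, 0.1396, 0.1577]
ee_rot: [0.985, -0.014, 0.173, -0.002]
force: [-0.5, -0.1, 0.3]
width: 0.06
grip_force: 0.0
```

```bash
python3 - <<'E'
from h import *
pose()
im=ctrl.get_image("top")
for l,z in(("scoop",0),("scoop_handle",.046),("scoop_nose",0),("lid_handle",.024),("lid",0),("nut_0",.02),("tape_measure",0),("hardwood_block",0)):
    for d in ctrl.spot_point(im,l)[:2]: print(l,np.round(d["uv"],1),round(d["confidence"],2),at_z(im,d["uv"],z).round(4))
# lid handle: dark brown pixels around expected lid region
px=im["pixels"].astype(int);w=px[255:320,170:250]
hsv=cv2.cvtColor(im["pixels"],cv2.COLOR_RGB2HSV)[255:320,170:250]
# lid flange: bright pixels
m=((px[190:300,165:260].sum(2)>480)).astype(np.uint8);n,l_,s,c=cv2.connectedComponentsWithStats(m);k=1+np.argmax(s[1:,4])
r=cv2.minAreaRect(np.argwhere(l_==k)[:,::-1].astype(np.float32)+[[165,190]]);b=cv2.boxPoints(r.__class__(r) if 0 else r)
print(s[k]);P=[at_z(im,q,.014) for q in b];print(np.round(P,4),"centre",np.mean(P,0).round(4))
for i in range(2): d=P[i+1]-P[i];print(np.linalg.norm(d).round(4),np.degrees(np.arctan2(d[1],d[0])).round(2))
E
```

```text
t 46.4 tcp [0.3995 0.1396 0.1577] toolz [ 0.341 -0.    -0.94 ] tooly ang -91.6 w 0.06 F [-0.5 -0.1  0.3] g 0.0
scoop [362.9 278.6] 0.73 [ 0.4857 -0.1198  0.    ]
scoop [310.5 208.5] 0.37 [0.6667 0.0197 0.    ]
scoop_handle [310.2 206.2] 0.23 [0.6601 0.0192 0.046 ]
scoop_nose [367.  254.1] 0.66 [ 0.5493 -0.1298  0.    ]
lid_handle [206.  305.3] 0.8 [0.4063 0.2685 0.024 ]
lid [211.2 260.9] 0.66 [0.5205 0.2701 0.    ]
lid [315.8 195.6] 0.27 [0.7024 0.0068 0.    ]
tape_measure [419.4 213. ] 0.77 [ 0.6624 -0.2664  0.    ]
hardwood_block [183.3 194.3] 0.6 [0.6963 0.3575 0.    ]Traceback (most recent call last):
  File "<stdin>", line 11, in <module>
cv2.error: OpenCV(4.12.0) /io/opencv/modules/imgproc/src/convhull.cpp:143: error: (-215:Assertion failed) total >= 0 && (depth == CV_32F || depth == CV_32S) in function 'convexHull'
```

Call:
jog_arm([
  {"dx": 0.04, "dy": 1, "dz": 0, "ax": 0, "ay": 0, "az": 0, "fingers": 60},
  {"dx": 0, "dy": 1, "dz": 0, "ax": 0, "ay": 0, "az": 0, "fingers": 60},
  {"dx": 0, "dy": 1, "dz": -0.5, "ax": 0, "ay": 0, "az": 0, "fingers": 60},
  {"dx": 0, "dy": 0.28, "dz": -0.9, "ax": 0, "ay": 0, "az": 0, "fingers": 60},
  {"dx": 0, "dy": 0, "dz": -0.9, "ax": 0, "ay": 0, "az": 0, "fingers": 60},
  {"dx": 0, "dy": 0, "dz": -0.6, "ax": 0, "ay": 0, "az": 0, "fingers": 60},
  {"dx": 0, "dy": 0, "dz": -0.15, "ax": 0, "ay": 0, "az": 0, "fingers": 60},
  {"dx": 0, "dy": 0, "dz": 0, "ax": 0, "ay": 0, "az": 0, "fingers": 60},
])

```text
clock: 47.85
eef_pos: [0.4022, 0.2682, 0.0362]
ee_rot: [0.985, -0.017, 0.174, -0.002]
force: [0.2, 0.4, -0.7]
width: 0.06
grip_force: 0.0
```

```bash
python3 - <<'E'
from h import *
pose()
E
```

```text
t 47.85 tcp [0.4022 0.2682 0.0362] toolz [ 0.342 -0.003 -0.94 ] tooly ang -91.9 w 0.06 F [ 0.2  0.4 -0.7] g 0.0
```

Call:
jog_arm([
  {"dx": 0, "dy": 0.05, "dz": -0.05, "ax": 0, "ay": 0, "az": 0, "fingers": 60},
  {"dx": 0, "dy": 0, "dz": 0, "ax": 0, "ay": 0, "az": 0, "fingers": 8},
  {"dx": 0, "dy": 0, "dz": 0, "ax": 0, "ay": 0, "az": 0, "fingers": 8},
  {"dx": 0, "dy": 0, "dz": 0, "ax": 0, "ay": 0, "az": 0, "fingers": 8},
  {"dx": 0, "dy": 0, "dz": 0, "ax": 0, "ay": 0, "az": 0, "fingers": 8},
  {"dx": 0, "dy": 0, "dz": 0, "ax": 0, "ay": 0, "az": 0, "fingers": 8},
], squeeze=116)

```text
clock: 48.6
eef_pos: [0.402, 0.2705, 0.0344]
ee_rot: [0.985, -0.017, 0.174, -0.002]
force: [-3.3, 0.0, 5.3]
width: 0.0198
grip_force: 113.3
```

Call:
jog_arm([
  {"dx": 0, "dy": 0, "dz": 0.4, "ax": 0, "ay": 0, "az": 0, "fingers": 8},
  {"dx": 0, "dy": 0, "dz": 0.7, "ax": 0, "ay": 0, "az": 0, "fingers": 8},
  {"dx": 0, "dy": 0, "dz": 0.8, "ax": 0, "ay": 0, "az": 0, "fingers": 8},
  {"dx": 0, "dy": 0, "dz": 0.6, "ax": 0, "ay": 0, "az": 0, "fingers": 8},
  {"dx": 0, "dy": -0.5, "dz": 0, "ax": 0, "ay": 0, "az": 0, "fingers": 8},
  {"dx": 0, "dy": -0.9, "dz": 0, "ax": 0, "ay": 0, "az": 0, "fingers": 8},
  {"dx": 0, "dy": -1, "dz": 0, "ax": 0, "ay": 0, "az": 0, "fingers": 8},
  {"dx": 0, "dy": -1, "dz": 0, "ax": 0, "ay": 0, "az": 0, "fingers": 8},
  {"dx": 0, "dy": -1, "dz": 0, "ax": 0, "ay": 0, "az": 0, "fingers": 8},
  {"dx": 0, "dy": -1, "dz": 0, "ax": 0, "ay": 0, "az": 0, "fingers": 8},
  {"dx": 0, "dy": -0.7, "dz": 0, "ax": 0, "ay": 0, "az": 0, "fingers": 8},
  {"dx": 0, "dy": -0.3, "dz": 0, "ax": 0, "ay": 0, "az": 0, "fingers": 8},
])

```text
clock: 50.1
eef_pos: [0.4013, 0.013, 0.1336]
ee_rot: [0.985, -0.018, 0.173, -0.001]
force: [1.1, 0.0, -1.6]
width: 0.0199
grip_force: 113.9
```

```bash
cat > lid.py <<'E'
from h import *
def lid_fit(im,z,box):
    x0,y0,x1,y1=box;px=im["pixels"][y0:y1,x0:x1].astype(int)
    m=(px.sum(2)>420).astype(np.uint8)*(px[:,:,0]-px[:,:,2]>25).astype(np.uint8)
    n,l,s,c=cv2.connectedComponentsWithStats(m);k=1+np.argmax(s[1:,4])
    q=(np.argwhere(l==k)[:,::-1]+[x0,y0])
    P=np.array([at_z(im,a.astype(float),z)[:2] for a in q],np.float32)
    r=cv2.minAreaRect(P);print("lid area",s[k,4],"rect",np.round(r[0],4),np.round(r[1],4),"ang",round(r[2],1))
E
python3 - <<'E'
from lid import *
o,M=pose()
im=ctrl.get_image("top");save(im,"t15")
lid_fit(im,o["eef_pos"][2]-.0334+.014,(255,205,370,290))
T=o["eef_pos"]
im=ctrl.get_image("scene");save(im,"s15")
E
```

```text
t 50.1 tcp [0.4013 0.013  0.1336] toolz [ 0.341 -0.003 -0.94 ] tooly ang -92.0 w 0.0199 F [ 1.1  0.  -1.6] g 113.9
lid area 3817 rect [0.5201 0.0077] [0.1763 0.1255] ang 87.8
```

Lid measured at (0.520, 0.008), yaw −2.2°, level and with the same grip offset as when it was seated. Inserting it.

Call:
jog_arm([
  {"dx": 0.4, "dy": 0, "dz": 0, "ax": 0, "ay": 0, "az": 0, "fingers": 8},
  {"dx": 0.8, "dy": -0.02, "dz": 0, "ax": 0, "ay": 0, "az": 0, "fingers": 8},
  {"dx": 0.9, "dy": 0, "dz": 0, "ax": 0, "ay": 0, "az": 0, "fingers": 8},
  {"dx": 0.9, "dy": 0, "dz": 0, "ax": 0, "ay": 0, "az": 0, "fingers": 8},
  {"dx": 0.8, "dy": 0, "dz": 0, "ax": 0, "ay": 0, "az": 0, "fingers": 8},
  {"dx": 0.5, "dy": 0, "dz": 0, "ax": 0, "ay": 0, "az": 0, "fingers": 8},
  {"dx": 0.12, "dy": 0, "dz": 0, "ax": 0, "ay": 0, "az": 0, "fingers": 8},
  {"dx": 0, "dy": 0, "dz": -0.3, "ax": 0, "ay": 0, "az": 0, "fingers": 8},
  {"dx": 0, "dy": 0, "dz": -0.3, "ax": 0, "ay": 0, "az": 0, "fingers": 8},
  {"dx": 0, "dy": 0, "dz": 0, "ax": 0, "ay": 0, "az": 0, "fingers": 8},
])

```text
clock: 51.45
eef_pos: [0.5764, 0.014, 0.1075]
ee_rot: [0.985, -0.017, 0.171, -0.002]
force: [0.3, 0.2, -1.3]
width: 0.02
grip_force: 113.9
```

```bash
python3 - <<'E'
from h import *
pose()
E
```

```text
t 51.45 tcp [0.5764 0.014  0.1075] toolz [ 0.338 -0.002 -0.941] tooly ang -91.9 w 0.02 F [ 0.3  0.2 -1.3] g 113.9
```

Call:
jog_arm([
  {"dx": 0.05, "dy": -0.03, "dz": 0, "ax": 0, "ay": 0, "az": 0, "fingers": 8},
  {"dx": 0, "dy": 0, "dz": -0.08, "ax": 0, "ay": 0, "az": 0, "fingers": 8},
  {"dx": 0, "dy": 0, "dz": -0.08, "ax": 0, "ay": 0, "az": 0, "fingers": 8},
  {"dx": 0, "dy": 0, "dz": -0.07, "ax": 0, "ay": 0, "az": 0, "fingers": 8},
  {"dx": 0, "dy": 0, "dz": 0, "ax": 0, "ay": 0, "az": 0, "fingers": 8},
])

```text
clock: 52.08
eef_pos: [0.5814, 0.0122, 0.1016]
ee_rot: [0.984, -0.017, 0.175, -0.001]
force: [-3.9, 1.1, 4.7]
width: 0.0199
grip_force: 114.7
```

```bash
python3 - <<'E'
from h import *
o,M=pose();print(o["moment"].round(2))
E
```

```text
t 52.08 tcp [0.5814 0.0122 0.1016] toolz [ 0.344 -0.003 -0.939] tooly ang -91.9 w 0.0199 F [-3.9  1.1  4.7] g 114.7
[-0.24 -0.35 -0.07]
```

Call:
jog_arm([
  {"dx": 0, "dy": 0, "dz": 0.05, "ax": 0, "ay": 0, "az": 0, "fingers": 8},
  {"dx": -0.08, "dy": 0, "dz": 0, "ax": 0, "ay": 0, "az": 0, "fingers": 8},
  {"dx": 0, "dy": 0, "dz": -0.06, "ax": 0, "ay": 0, "az": 0, "fingers": 8},
  {"dx": 0, "dy": 0, "dz": -0.04, "ax": 0, "ay": 0, "az": 0, "fingers": 8},
  {"dx": 0, "dy": 0, "dz": 0, "ax": 0, "ay": 0, "az": 0, "fingers": 8},
])

```text
clock: 52.7
eef_pos: [0.5773, 0.0124, 0.0988]
ee_rot: [0.985, -0.017, 0.174, -0.002]
force: [-2.5, 0.5, 3.9]
width: 0.0196
grip_force: 114.8
```

```bash
python3 - <<'E'
from h import *
o,M=pose();print(o["moment"].round(2))
E
```

```text
t 52.7 tcp [0.5773 0.0124 0.0988] toolz [ 0.342 -0.002 -0.94 ] tooly ang -91.9 w 0.0196 F [-2.5  0.5  3.9] g 114.8
[-0.17  0.31  0.02]
```

Call:
jog_arm([
  {"dx": 0, "dy": 0, "dz": 0, "ax": 0, "ay": 0, "az": 0, "fingers": 50},
  {"dx": 0, "dy": 0, "dz": 0, "ax": 0, "ay": 0, "az": 0, "fingers": 50},
  {"dx": 0, "dy": 0, "dz": 0, "ax": 0, "ay": 0, "az": 0, "fingers": 50},
  {"dx": 0, "dy": 0, "dz": 0.5, "ax": 0, "ay": 0, "az": 0, "fingers": 50},
  {"dx": -0.2, "dy": 0, "dz": 1, "ax": 0, "ay": 0, "az": 0, "fingers": 50},
  {"dx": -1, "dy": 0, "dz": 0.8, "ax": 0, "ay": 0, "az": 0, "fingers": 50},
  {"dx": -1, "dy": 0.8, "dz": 0.5, "ax": 0, "ay": 0, "az": 0, "fingers": 50},
  {"dx": -1, "dy": 1, "dz": 0, "ax": 0, "ay": 0, "az": 0, "fingers": 50},
  {"dx": -0.5, "dy": 1, "dz": 0, "ax": 0, "ay": 0, "az": 0, "fingers": 50},
  {"dx": 0, "dy": 1, "dz": 0, "ax": 0, "ay": 0, "az": 0, "fingers": 50},
  {"dx": 0, "dy": 1, "dz": 0, "ax": 0, "ay": 0, "az": 0, "fingers": 50},
  {"dx": 0, "dy": 0, "dz": 0, "ax": 0, "ay": 0, "az": 0, "fingers": 50},
])

```text
clock: 54.2
eef_pos: [0.4288, 0.2066, 0.2106]
ee_rot: [0.985, -0.015, 0.174, -0.002]
force: [0.5, -0.3, 0.5]
width: 0.05
grip_force: 0.0
```

```bash
python3 - <<'E'
from h import *
pose()
im=ctrl.get_image("top");save(im,"t16")
for l,z in(("scoop",0),("scoop_handle",.046),("scoop_nose",0),("lid_handle",.088),("nut_0",.02),("tape_measure",0),("hardwood_block",0)):
    for d in ctrl.spot_point(im,l)[:2]: print(l,np.round(d["uv"],1),round(d["confidence"],2),at_z(im,d["uv"],z).round(4))
# compare lid/rack region with the start picture
p0=cv2.imread("pics/top0.png")[:,:,::-1].astype(int);df=np.abs(im["pixels"].astype(int)-p0).sum(2)
y0,y1,x0,x1=195,248,262,362
print("diff>60 px in lid region:",(df[y0:y1,x0:x1]>60).sum());
for y in range(200,246,3): print(y,"".join("#" if v>60 else "." for v in df[y,264:360]))
# handle rows: brown-dark columns now vs start
for y in(222,230,238):
    for q,n in((p0,"t0"),(im["pixels"].astype(int),"now")):
        r=q[y,300:325];w=np.clip(260-r.sum(1),0,None);print(y,n,(300+(w*np.arange(25)).sum()/max(w.sum(),1)).round(2),int(w.sum()))
E
```

```text
t 54.2 tcp [0.4288 0.2066 0.2106] toolz [ 0.342 -0.001 -0.94 ] tooly ang -91.6 w 0.05 F [ 0.5 -0.3  0.5] g 0.0
scoop [365.8 278.9] 0.65 [ 0.4851 -0.1272  0.    ]
scoop_handle [368.1 319. ] 0.8 [ 0.3835 -0.129   0.046 ]
scoop_nose [369.6 253. ] 0.89 [ 0.5523 -0.1364  0.    ]
lid_handle [315.2 233. ] 0.88 [0.5822 0.0036 0.088 ]
lid_handle [310.7 206.3] 0.52 [0.6482 0.0165 0.088 ]
tape_measure [421.  214.5] 0.9 [ 0.6585 -0.2705  0.    ]
hardwood_block [185.2 194.5] 0.79 [0.6958 0.3524 0.    ]
diff>60 px in lid region: 120
200 ................................................................................................
203 ................................................................................................
206 ................................................................................................
209 .............#..............................##.......##.........................................
212 .......................................##...#........##..............................##.........
215 ............................................#........##...........
[... 451 characters left out ...]
...............................#........#...........................................
233 ..........................................#.........#...........................................
236 ..........................................#.........#...........................................
239 ..........................................#........##...........................................
242 ...........................................#......##............................................
245 ................................................................................................
222 t0 311.82 325
222 now 312.68 252
230 t0 311.33 341
230 now 312.13 342
238 t0 310.54 333
238 now 312.06 339
```

```bash
python3 - <<'E'
from h import *
a=cv2.imread("pics/top0.png")[:,:,::-1].astype(float);b=cv2.imread("pics/t16.png")[:,:,::-1].astype(float);c=cv2.imread("pics/t13.png")[:,:,::-1].astype(float)
for n,(y0,y1,x0,x1) in dict(flangeL=(206,213,280,303),flangeR=(208,214,318,346),handle=(216,240,310,313),binfront=(217,219,282,345),bench=(225,245,270,300),shelf=(190,200,240,300)).items():
    print(n,a[y0:y1,x0:x1].mean((0,1)).round(1),b[y0:y1,x0:x1].mean((0,1)).round(1))
# edge rows (front flange edge) per column, subpixel
for x in(285,290,295,320,330,340):
    f=lambda q:[round(float(v)) for v in q[204:221,x-1:x+2].sum(2).mean(1)]
    print(x,f(a));print("   ",f(b))
E
```

```text
flangeL [194.2 174.5 138.3] [194.8 175.  138.8]
flangeR [191.1 170.9 135.2] [188.  168.  132.8]
handle [104.3  74.   53.5] [101.6  72.4  53. ]
binfront [137.8 119.   90.8] [136.1 117.5  90. ]
bench [121.4 106.9  94.9] [120.2 105.9  94. ]
shelf [186.6 158.8 120.9] [185.3 157.6 119.8]
285 [307, 477, 549, 541, 524, 519, 524, 441, 447, 524, 448, 316, 306, 316, 314, 307, 323]
    [302, 467, 538, 542, 533, 516, 522, 467, 438, 501, 446, 315, 304, 313, 311, 303, 322]
290 [321, 420, 529, 546, 530, 517, 526, 437, 443, 512, 502, 402, 297, 312, 316, 309, 333]
    [321, 413, 517, 541, 536, 521, 515, 515, 443, 459, 499, 398, 293, 312, 311, 303, 331]
295 [348, 327, 488, 551, 537, 522, 521, 493, 447, 480, 521, 417, 274, 309, 317, 311, 329]
    [345, 324, 481, 541, 538, 525, 514, 519, 428, 439, 521, 415, 272, 310, 314, 306, 331]
320 [445, 432, 341, 378, 505, 543, 534, 520, 522, 468, 432, 478, 519, 423, 281, 311, 318]
    [443, 430, 341, 376, 504, 544, 539, 524, 519, 498, 450, 472, 518, 425, 284, 310, 318]
330 [445, 448, 417, 319, 431, 526, 535, 527, 515, 514, 438, 435, 497, 485, 389, 292, 311]
    [441, 442, 414, 317, 428, 523, 530, 524, 512, 513, 434, 429, 494, 481, 388, 291, 307]
340 [461, 456, 460, 389, 298, 458, 530, 528, 521, 512, 510, 419, 423, 498, 436, 324, 297]
    [457, 453, 454, 385, 299, 456, 530, 526, 516, 506, 510, 429, 426, 495, 433, 324, 295]
```

The flange front edge, rim strip and shading match the start picture to within half a pixel, so the lid is seated. The scoop stands on the bench and the bystanders haven't moved.

```bash
python3 -c "
from cell import ctrl
print(ctrl.close_job())"
```

```text
the job is handed in; nothing more can be done
None
```

I've handed the job in at about 54 s of the 210 s: all five nuts poured into the bin, the empty scoop upright on the bench, the lid back on. The arm blocked the camera's view of the bin, so I judged the pour by the weight drop on the wrist, the empty scoop and the clear bench; the lid's seating I judged by gripper height and a match to the start picture. No verdict came back.

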